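# Weigh the blue-capped reagent bottle on the beam balance

### The job

Weigh the part-used reagent bottle with the blue cap: lift it straight out of its pocket in the slanted rack, set it down gently, upright and wholly on the balance pan, and let go of it. Then slide the poise along the beam until the beam comes to rest level with its pointer in the green band, and leave it so, touching nothing. Leave the other two bottles in the rack, and the microplate and the kit box where they are.

Things in the scene. Friction and masses are not known exactly. Their poses are not given: they have to be found in the camera images.
- bottle_blue: white bottle with a blue screw cap, 131 mm tall. Origin: centre of its underside; z up its axis. Body 62 mm in diameter up to z = 85 mm, shoulder to 99 mm, neck 28 mm in diameter, cap 36 mm in diameter from z = 107 to 131 mm. It stands in any one of the rack's three pockets, sunk to the shoulder: only the cap can be gripped. Sealed; 0.15 to 0.30 kg, not known beforehand.
- bottle_yellow: the same kind of bottle with a yellow screw cap, standing in another pocket of the rack. Origin, axes and sizes as for bottle_blue. To be left in its pocket.
- bottle_red: the same kind of bottle with a red screw cap, standing in another pocket of the rack. Origin, axes and sizes as for bottle_blue. To be left in its pocket.
- rack: fixed bench rack for three bottles, 252 mm wide along its y, 130 mm along its x; origin at the centre of its footprint on the bench, z up; its front (-x) faces roughly towards the robot. It carries the slanted rack_block.
- rack_block: aluminium block fixed in the rack, 90 by 244 by 92 mm (x, y, z); origin at the centre of its underside, 31 mm above the bench; its z, the axis of the pockets, leans 28 degrees from vertical to the rack's front. Three round pockets 65 mm in diameter, 86 mm deep from the face at z = 92 mm, at x = 0 and y = -80, 0, 80 mm. A seated bottle is parallel to this z, underside at z = 6 mm.
- balance: fixed mechanical beam balance 0.47 m long, base 24 mm high, bearing cheeks at the knife edge 94 mm, post 139 mm: round pan at its +y end, beams and pointer post towards -y. Origin on the bench below the knife edge, x across, z up. On the post at y = -300 mm a white plate with a green band 14.5 mm high, centred 85 mm above the bench: pointer in the band = beam level.
- beam_pivot (a point): point on the knife edge (the beam's hinge axis, along the balance's x), 85 mm above the bench.
- beam (a joint): tilt of the beam in rad: 0 level, positive pan end down and pointer up; stops at -0.11 and 0.11. Swings freely, damped, settling in about 1.5 s. With a load of m kg on the pan and the poise at s metres it rests at 49 * (0.080 * m - 0.150 * s) rad, or at the stop if that is beyond it. At the start the pan is empty and its end is up at the stop.
- pan: steel pan, a flat disc 140 mm in diameter with a low rim, kept horizontal by the linkage. Origin 20 mm below the centre of its upper face, 80 mm from the knife edge on the +y side. Moves 9 mm up or down from its level height as the beam tilts; where the load stands on it does not change the reading.
- pan_top (a point): centre of the pan's upper face; 105 mm above the bench when the beam is level, about 114 mm empty at the start, about 96 mm when the load holds the pan end down.
- poise (a joint): how far the poise is slid out from its zero mark, in m (0 to 0.185), growing away from the pan (to the balance's -y). It slides on the rear beam (x = 12 mm in the balance's frame) without notches, stays where it is left and needs about 1 N. At 0 it is 50 mm from the knife edge. It weighs 0.150 kg: 100 g on the pan needs 53 mm.
- poise_knob (a point): centre of the orange grip knob on the poise: 20 mm in diameter, 24 mm high, free all round and from above; 34 mm above the beam's centre line through the knife edge. The steel poise below is 26 by 26 mm, its top 19 mm below this point, on a bar 14 mm high. It tilts with the beam.
- pointer_tip (a point): tip of the red pointer at the far end of the beam, 287 mm from the knife edge; 85 mm above the bench when the beam is level.
- microplate: loose white 96-well plate lying on the bench beyond the balance, 85 by 127 by 14 mm, origin at the centre of its underside. To be left alone.
- kit_box: loose white carton with a blue band beyond the balance, 80 by 130 by 60 mm high, origin at the centre of its underside. To be left alone.
There are look-alikes about, which are no part of the job. Leave any orange or pink look-alike of the bottle_blue alone.

How it is judged:
By the outcome, as a careful person would: the job done as asked, in the order asked, and still so for the second after the job is handed in, with the robot touching nothing.
It also fails if it takes over 72 s, if anything falls off the work surface, if the arm or the gripper's body presses on something with over 40 N, if the wrist force passes 120 N, or if a joint passes its speed limit or range.

### The arm

A 6-joint arm with a two-finger parallel gripper is mounted at the origin on the work surface. World frame = base frame: x ahead of the robot, y to its left, z up, the work surface at z = 0. Lengths are in m, angles in degrees, forces in N, time in s.
With the tool pointing down it reaches from about 0.35 to 0.725 m from the base axis. Payload 4.3 kg.
Tool frame: the origin (TCP) lies midway between the tips of the shut fingers; the grasp point (between the pads) lies 19 mm behind it; x points along the fingers, y is the direction in which the jaws open and shut, and the axes are right-handed (so a half turn about x gives the same grasp; the last joint's range is limited). The gripper opens to 85 mm and grips with 20 to 120 N. Pads are 22 mm wide; open, the fingers measure 114 mm over their backs; the gripper's body (76 mm by 85 mm) begins 54 mm behind the grasp point. The pads swing forward as they close: fully open they stand 13 mm farther back than shut.
Start: joints at [-77.424, 21.618, 4.641, 73.018, 0, 83.68], TCP at [0.186, -0.544, 0.231] pointing down, gripper open.
Joint ranges: [-156.06, 156.06], [-48.1, 94.91], [-58.44, 69.94], [-101.28, 121.22], [-78.64, 73.56], [-180, 180]. Speed limits (degrees/s): [147.25, 147.25, 180, 180, 180, 180].

### API

Orientations are given as [roll, pitch, yaw] about the fixed x, y, z axes, in that order (R = Rz(yaw) Ry(pitch) Rx(roll)).
In Python, from bench import monitor, eyes, job gives the robot as it stands.
- The arm moves only by the tool send_rows, never from a script. Its argument "rows" is a list that holds one entry, the list of rows, each a list of 5 numbers: the gripper's target within -1 to 1 (shut at 1, half-way at 0, fully open at -1), then the shift along the tool's x, y, z in units of 25 mm (1.0 is 25 mm), then the turn about the tool's x in units of 5 degrees (1.0 is 5 degrees). In form: [[[fingers, tx, ty, tz, twist], ...]]. A call has 1 to 20 rows; each row is the pose to reach, as a shift and turn from the pose commanded when the call began, along the tool's axes at that moment; what a row does not reach only later rows make up. A row lasts 1/8 s, in which the tool goes at most 62.5 mm and 10.7 degrees, less where a joint would pass 70% of its speed; a pose out of reach is approached as far as the arm can. A call with a gripper value outside its range is refused whole. The fingers move at their own pace and stop on an object; "grip_force" is the grip in N (left out, the last holds). Time passes only in rows, so rows that repeat a pose let the fingers close. It gives the time, the measured TCP pose, the force and the opening at its end, in the units of the state.
- monitor.read_state(): the state, without advancing time (a new reading comes with each control period).
- eyes.grab_frame(name): name is "scene" or "top" or "wrist"; returns the picture (420x560x3 uint8, red, green, blue); there is no depth.
- eyes.get_calibration(name): a dict with "mtx" (3x3 intrinsics, pixels), "R" (3x3) and "t" (3): a world point X has camera coordinates R X + t; the wrist camera has in their place "T_tool_cam" (4x4, takes a point from camera to tool coordinates, whose origin is the TCP and whose axes are the tool frame's). Camera axes: x right, y down, z forward; pixel columns grow to the right and rows downward; lengths in m; the calibration is good to about 2 mm. A picture is of the moment at which its call begins: read the wrist's pose just before it. get_calibration takes no time and is no camera call.
- job.hand_in(): hands the job in, once; it reports no verdict.
The state is a dict: "t": time; "joint_positions": joint angles; "qvel": joint speeds; "joint_efforts": joint torques, N m; "tcp_pos": TCP position; "orientation": TCP orientation; "wrist_force": force on the tool from outside, world axes, zero at the start; "torque": the same for the moment, N m; "finger_gap": opening from 0.0 (shut) to 1.0 (fully open).
Only numpy, scipy, OpenCV 4.12 (cv2) and the standard library are available. Lean on these libraries where they do the work, as an engineer would, in place of code of your own. Each camera call takes 0.05 s, during which the arm holds its last target.

## Working session

There is one attempt and no reset: what is moved stays moved. The work goes in short steps, Python scripts to look and compute and a tool call to move; the robot and the scene stay as the last step left them, time stands still between calls to the robot, and variables do not carry over. Pictures are saved under pics/ and viewed, and the job is handed in when it is done.

Besides the shell and the picture viewer there is one more tool, called after ">>>" by a JSON object that holds its "api" and its "payload". send_rows: Moves the arm, as the interface text tells. Its arguments: {"type":"object","properties":{"rows":{"type":"array"},"grip_force":{"type":"number"}},"required":["rows"]}

```bash
ls; mkdir -p pics; python3 - <<'E'
from bench import monitor, eyes, job
import cv2,numpy as np
print(monitor.read_state())
for n in ("scene","top","wrist"):
    c=eyes.get_calibration(n); print(n,{k:np.round(v,4).tolist() for k,v in c.items()})
    im=eyes.grab_frame(n); cv2.imwrite(f"pics/{n}0.png",im[:,:,::-1])
E
```

```text
pics
{'t': 0.0, 'joint_positions': array([-7.74239786e+01,  2.16625210e+01,  4.56034777e+00,  7.30183887e+01,
       -9.35538549e-04,  8.36786077e+01]), 'qvel': array([ 0.02127578,  0.00210265,  0.02529086, -0.05290408,  0.05500618,
        0.01213255]), 'joint_efforts': array([-3.23840613e-03, -4.63601768e+01,  2.69875824e+01,  2.07068177e-02,
       -2.59390845e-04, -9.77475253e-06]), 'tcp_pos': array([ 0.18606432, -0.543346  ,  0.2303372 ]), 'orientation': array([-95.87679708,  89.87943446, 103.0206176 ]), 'wrist_force': array([ 0.30968135,  0.81302626, -0.30485108]), 'torque': array([-0.01266161, -0.01735774,  0.05408614]), 'finger_gap': 0.9976296938717952}
scene {'mtx': [[390.3282, 0.0, 278.2978], [0.0, 390.3282, 214.1525], [0.0, 0.0, 1.0]], 'R': [[-0.2948, 0.9556, 0.002], [0.5934, 0.1847, -0.7834], [-0.749, -0.2298, -0.6215]], 't': [0.04, -0.2251, 1.5307]}
top {'mtx': [[503.6771, 0.0, 272.455], [0.0, 503.6771, 207.0909], [0.0, 0.0, 1.0]], 'R': [[0.0157, -0.9999, 0.0068], [-0.991, -0.0165, -0.1327], [0.1328, -0.0046, -0.9911]], 't': [0.101, 0.4833, 1.7335]}
wrist {'mtx': [[326.0622, 0.0, 285.7476], [0.0, 326.0622, 210.9723], [0.0, 0.0, 1.0]], 'T_tool_cam': [[0.0013, -0.2608, 0.9654, -0.1421], [1.0, 0.0012, -0.001, -0.0002], [-0.0009, 0.9654, 0.2608, -0.0667], [0.0, 0.0, 0.0, 1.0]]}
```

View pics/scene0.png

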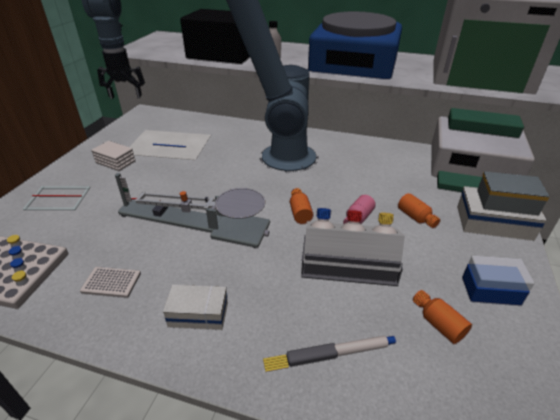

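View pics/top0.png

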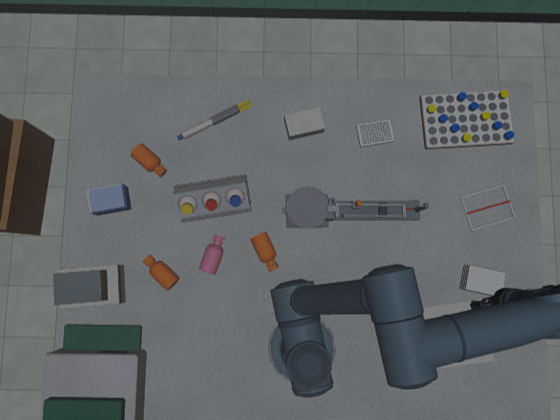

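View pics/wrist0.png

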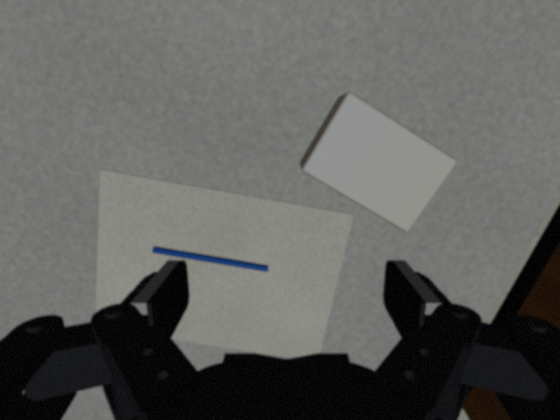

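```bash
cat > h.py <<'E'
from bench import monitor, eyes, job
import cv2,numpy as np
from scipy.spatial.transform import Rotation as Ro
def pose(s=None):
    s=s or monitor.read_state()
    return Ro.from_euler('xyz',s['orientation'],degrees=True).as_matrix(), np.array(s['tcp_pos']), s
def cam(n,s=None):
    c=eyes.get_calibration(n); K=c['mtx']
    if n!='wrist':
        R=c['R'];t=c['t']; return K,R,np.array(t)
    A,p,_=pose(s); T=np.array(c['T_tool_cam'])
    Rw=A@T[:3,:3]; o=A@T[:3,3]+p
    return K,Rw.T,-Rw.T@o
def ray(C,uv):
    K,R,t=C; d=R.T@np.linalg.solve(K,[uv[0],uv[1],1.]); return -R.T@t,d/np.linalg.norm(d)
def onz(C,uv,z):
    o,d=ray(C,uv); return o+d*(z-o[2])/d[2]
def tri(L):
    A=np.zeros((3,3));b=np.zeros(3)
    for C,uv in L:
        o,d=ray(C,uv);P=np.eye(3)-np.outer(d,d);A+=P;b+=P@o
    x=np.linalg.solve(A,b); r=[np.linalg.norm((np.eye(3)-np.outer(d,d))@(x-o)) for C,uv in L for o,d in [ray(C,uv)]]
    return x,r
def proj(C,X):
    K,R,t=C;q=K@(R@np.array(X)+t);return q[:2]/q[2]
def grab(n,name=None,crop=None,f=1):
    s=monitor.read_state(); im=eyes.grab_frame(n)[:,:,::-1].copy()
    if name:
        v=im if crop is None else im[crop[1]:crop[3],crop[0]:crop[2]]
        cv2.imwrite(f'pics/{name}.png',cv2.resize(v,None,fx=f,fy=f,interpolation=cv2.INTER_CUBIC))
    return im,cam(n,s),s
def blobs(im,h0,h1,smin=100,vmin=50,amin=6):
    hsv=cv2.cvtColor(im,cv2.COLOR_BGR2HSV)
    m=cv2.inRange(hsv,(h0,smin,vmin),(h1,255,255))
    n,_,st,ce=cv2.connectedComponentsWithStats(m)
    return [(st[i].tolist(),np.round(ce[i],1).tolist()) for i in range(1,n) if st[i][4]>=amin]
E
python3 - <<'E'
from h import *
A,p,s=pose(); print(np.round(A,3))
a=cv2.imread('pics/scene0.png');b=cv2.imread('pics/top0.png')
for nm,im in(('scene',a),('top',b)):
    for c,(h0,h1) in dict(blue=(105,125),yel=(20,32),red=(0,6),red2=(170,180),org=(5,14)).items(): print(nm,c,blobs(im,h0,h1,120,60,8))
cv2.imwrite('pics/c1.png',cv2.resize(a[160:300,100:420],None,fx=2.5,fy=2.5,interpolation=cv2.INTER_CUBIC))
cv2.imwrite('pics/c2.png',cv2.resize(b[160:260,160:440],None,fx=2.8,fy=2.8,interpolation=cv2.INTER_CUBIC))
E
```

```text
[[-0.     0.324 -0.946]
 [ 0.002 -0.946 -0.324]
 [-1.    -0.002 -0.   ]]
scene blue [([310, 22, 92, 25, 963], [358.5, 37.3]), ([317, 209, 13, 10, 118], [323.4, 213.5]), ([9, 246, 12, 9, 78], [14.4, 250.0]), ([10, 258, 13, 10, 86], [16.2, 262.3]), ([468, 265, 61, 29, 238], [494.1, 286.1]), ([388, 336, 7, 8, 42], [391.0, 339.5])]
scene yel [([379, 213, 14, 11, 139], [385.3, 218.0]), ([7, 235, 12, 8, 71], [12.9, 238.8]), ([12, 271, 13, 10, 100], [18.4, 275.5]), ([264, 355, 25, 16, 296], [275.7, 362.5])]
scene red [([348, 211, 13, 11, 119], [354.0, 215.9])]
scene red2 [([347, 209, 16, 13, 64], [355.3, 213.6])]
scene org [([290, 188, 23, 36, 544], [300.5, 206.4]), ([180, 192, 7, 9, 47], [183.2, 195.8]), ([399, 194, 41, 33, 710], [417.7, 209.9]), ([413, 290, 58, 53, 1400], [442.8, 316.7])]
top blue [([459, 92, 8, 8, 49], [462.1, 95.7]), ([470, 102, 9, 8, 51], [473.7, 105.4]), ([440, 114, 8, 8, 49], [443.2, 117.7]), ([494, 121, 8, 8, 51], [497.5, 124.8]), ([451, 124, 9, 8, 52], [454.9, 127.4]), ([506, 131, 8, 8, 49], [509.4, 134.4]), ([178, 135, 5, 5, 16], [179.8, 136.9]), ([230, 196, 11, 11, 84], [234.8, 200.9])]
top yel [([500, 90, 9, 8, 54], [504.0, 93.4]), ([237, 100, 15, 12, 96], [244.1, 105.2]), ([428, 104, 8, 8, 52], [431.5, 107.8]), ([482, 112, 9, 8, 53], [485.7, 115.2]), ([463, 134, 9, 8, 56], [466.8, 137.3]), ([181, 203, 12, 11, 97], [186.7, 208.4])]
top red [([206, 199, 11, 11, 73], [210.7, 204.7]), ([495, 203, 7, 3, 9], [497.9, 203.9]), ([487, 205, 7, 3, 8], [489.9, 206.2]), ([467, 208, 16, 6, 19], [474.4, 210.7])]
top red2 []
top org [([131, 144, 35, 32, 516], [147.1, 158.9]), ([356, 200, 6, 6, 27], [358.7, 202.8]), ([251, 232, 27, 39, 497], [264.3, 249.2]), ([143, 255, 36, 35, 538], [160.8, 272.3])]
```

View pics/c1.png

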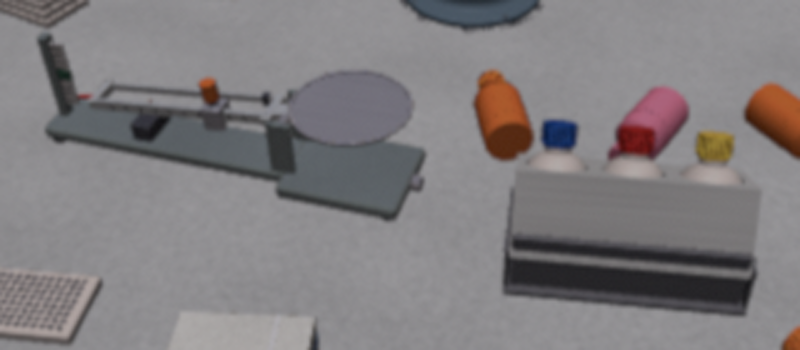

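View pics/c2.png

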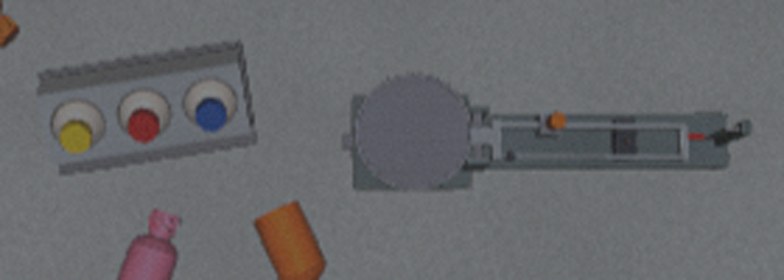

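```bash
python3 - <<'E'
from h import *
S=cam('scene');T=cam('top')
for n,a,b in(('blue',(323.4,213.5),(234.8,200.9)),('red',(354.5,215),(210.7,204.3)),('yel',(385.3,218),(186.7,208.4)),('knob',(183.2,195.8),(358.7,202.8))):
    print(n,np.round(tri([(S,a),(T,b)]),4) if 0 else [np.round(q,4) for q in tri([(S,a),(T,b)])])
for n,uv,z in(('pan',(307,207),.114),('pointer',(407,208.8),.055),('orange near',(264,250),.03)):
    print(n,np.round(onz(T,uv,z),4))
E
```

```text
blue [array([0.4861, 0.2329, 0.1379]), array([0.0008, 0.0008])]
red [array([0.4728, 0.3119, 0.1415]), array([0.0003, 0.0003])]
yel [array([0.4583, 0.3902, 0.139 ]), array([0.0007, 0.0007])]
knob [array([ 0.4906, -0.1803,  0.11  ]), array([0.0002, 0.0002])]
pan [ 0.4728 -0.0063  0.114 ]
pointer [ 0.4803 -0.3572  0.055 ]
orange near [0.3312 0.1357 0.03  ]
```

```bash
cat >> h.py <<'E'
def shift(*W,A=None,p=None):
    if A is None: A,p,_=pose()
    for w in W: print(w, 'tool units', np.round(A.T@(np.array(w)-p)/.025,2))
E
python3 - <<'E'
from h import *
shift((.30,-.44,.27),(.40,-.30,.27),(.46,-.15,.27),(.47,-.02,.27),(.455,.225,.27))
E
```

```text
(0.3, -0.44, 0.27) tool units [-1.57 -2.44 -5.65]
(0.4, -0.3, 0.27) tool units [ -1.57  -6.45 -11.25]
(0.46, -0.15, 0.27) tool units [ -1.56 -11.35 -15.46]
(0.47, -0.02, 0.27) tool units [ -1.55 -16.14 -17.53]
(0.455, 0.225, 0.27) tool units [ -1.53 -25.6  -20.13]
```

>>> {"api": "send_rows", "payload": {"rows": [[[-0.5,-0.8,-1.2,-2.8,-2],[-0.5,-1.5,-2.4,-5.6,-4],[-0.5,-1.5,-3.8,-7.5,-6],[-0.5,-1.5,-5.1,-9.4,-8],[-0.5,-1.5,-6.4,-11.2,-10],[-0.5,-1.5,-8.1,-12.6,-12],[-0.5,-1.5,-9.7,-14.1,-14],[-0.5,-1.5,-11.3,-15.5,-16],[-0.5,-1.5,-13,-16.2,-18],[-0.5,-1.5,-14.6,-16.9,-20],[-0.5,-1.5,-16.2,-17.5,-22],[-0.5,-1.5,-18,-18,-24],[-0.5,-1.5,-19.8,-18.5,-26],[-0.5,-1.5,-21.6,-19,-28],[-0.5,-1.5,-23.4,-19.5,-30],[-0.5,-1.5,-25,-20,-32],[-0.5,-1.5,-25.6,-20.1,-34.2],[-0.5,-1.5,-25.6,-20.1,-34.2],[-0.5,-1.5,-25.6,-20.1,-34.2]]], "grip_force": 25}}

```text
t: 2.52
tcp_pos: [0.4543, 0.2235, 0.2686]
orientation: [-132.6, 90.0, -122.8]
wrist_force: [0.3, 0.1, -0.7]
finger_gap: 0.75
```

```bash
python3 - <<'E'
from h import *
im,C,s=grab('wrist','w1',None,1.4)
A,p,_=pose(s); print(np.round(A,3),p,s['t'],s['finger_gap'],s['joint_positions'])
for c,(h0,h1) in dict(blue=(105,125),yel=(20,32),red=(0,6),red2=(170,180)).items(): print(c,blobs(im,h0,h1,120,40,40))
for X in((.486,.233,.138),(.4728,.3119,.1415)): print(proj(C,X))
E
```

```text
[[-0.    -0.169  0.986]
 [-0.001  0.986  0.169]
 [-1.    -0.001 -0.001]] [0.45429289 0.22354508 0.2685589 ] 2.525 0.7503413755040496 [ 1.90362090e+01  1.31427035e+01 -1.58622177e+00  7.53074259e+01
 -2.85352769e-02  9.31469492e+00]
blue [([269, 220, 42, 43, 1342], [289.5, 240.8]), ([132, 372, 10, 32, 96], [136.9, 386.8])]
yel [([446, 218, 54, 44, 1815], [472.9, 240.1])]
red [([359, 219, 46, 43, 1469], [382.2, 239.9])]
red2 [([356, 0, 90, 110, 2626], [391.5, 57.4])]
[289.46215688 237.65065486]
[380.83629837 239.40348764]
```

View pics/w1.png

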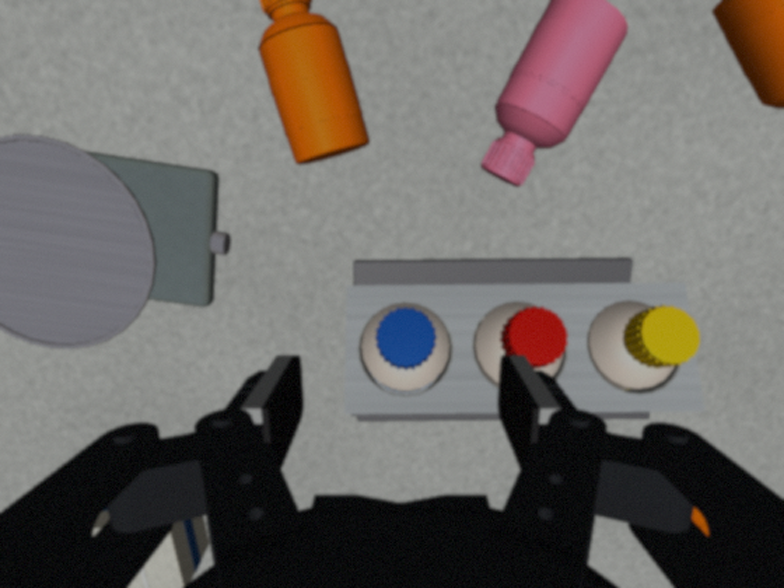

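```bash
python3 - <<'E'
from h import *
s=monitor.read_state();C=cam('wrist',s)
for uv in((289.5,240.8),(382.2,239.9),(474,240)):
    print(np.round([onz(C,uv,.152),onz(C,uv,.147)],4))
# top-face centre from top cam
T=cam('top');S=cam('scene')
L=lambda a,b,c:[np.round(q,4) for q in tri([(C,a),(T,b),(S,c)])]
print(L((289.5,240.8),(234.8,200.9),(323.4,213.5)));print(L((382.2,239.9),(210.7,204.3),(354.5,215)));print(L((474,240),(186.7,208.4),(385.3,218)))
# block edges lower/upper corners (1.4x)
for nm,uv in (('BLfront',(345,283)),('BRfront',(687,283)),('BLback',(345,415)),('BRback',(703,412))):
    uv=np.array(uv)/1.4; print(nm,np.round([onz(C,uv,.091),onz(C,uv,.133)],4))
E
```

```text
[[0.4841 0.2324 0.152 ]
 [0.4859 0.2327 0.147 ]]
[[0.47   0.3092 0.152 ]
 [0.4716 0.3111 0.147 ]]
[[0.457  0.3855 0.152 ]
 [0.4583 0.3888 0.147 ]]
[array([0.4873, 0.2331, 0.1393]), array([0.0013, 0.0016, 0.0008])]
[array([0.473 , 0.3122, 0.142 ]), array([0.0007, 0.0003, 0.0007])]
[array([0.4591, 0.3907, 0.1409]), array([0.0018, 0.0011, 0.0017])]
BLfront [[0.4728 0.187  0.091 ]
 [0.4619 0.1904 0.133 ]]
BRfront [[0.431  0.4299 0.091 ]
 [0.4256 0.4014 0.133 ]]
BLback [[0.5778 0.2017 0.091 ]
 [0.5531 0.2032 0.133 ]]
BRback [[0.5279 0.4765 0.091 ]
 [0.5098 0.4419 0.133 ]]
```

>>> {"api": "send_rows", "payload": {"rows": [[[-0.5,1,0.15,1,-0.1],[-0.5,2,0.15,1.43,-0.1],[-0.5,3,0.15,1.43,-0.1],[-0.5,4,0.15,1.43,-0.1],[-0.5,4.8,0.15,1.43,-0.1],[-0.5,5.4,0.15,1.43,-0.1],[-0.5,5.8,0.15,1.43,-0.1],[-0.5,5.8,0.15,1.43,-0.1],[-0.5,5.8,0.15,1.43,-0.1]]]}}

```text
t: 3.7
tcp_pos: [0.4895, 0.2341, 0.1245]
orientation: [2.9, 89.9, 13.3]
wrist_force: [0.0, -0.3, -0.6]
finger_gap: 0.751
```

```bash
python3 - <<'E'
from h import *
im,C,s=grab('wrist','w2',None,1.4)
print(s['tcp_pos'],s['wrist_force'],blobs(im,105,125,120,40,200))
E
```

```text
[0.48954301 0.23414952 0.12449229] [ 0.03674371 -0.29891835 -0.58536315] [([237, 234, 92, 95, 6417], [282.4, 280.7])]
```

View pics/w2.png

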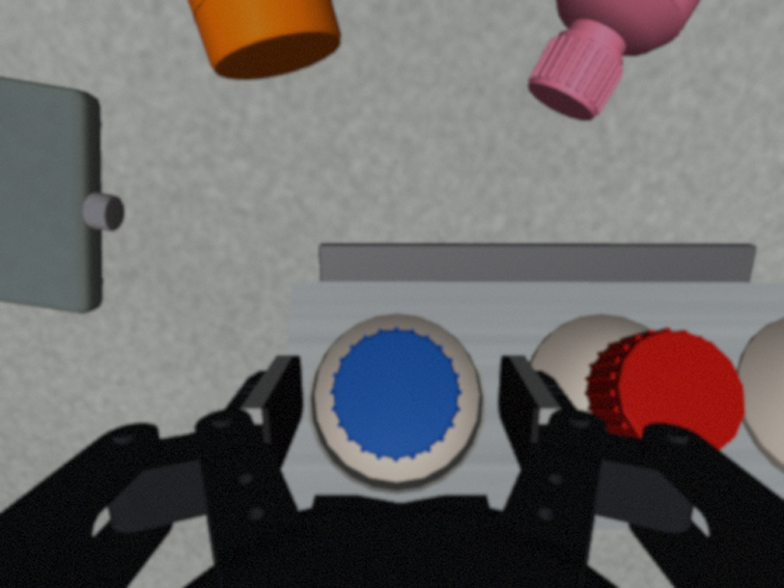

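>>> {"api": "send_rows", "payload": {"rows": [[[1,0,0,0,0],[1,0,0,0,0],[1,0,0,0,0],[1,0,0,0,0],[1,0,0,0,0],[1,0,0,0,0]]], "grip_force": 25}}

```text
t: 4.5
tcp_pos: [0.4894, 0.2339, 0.1243]
orientation: [-27.7, 89.9, -17.3]
wrist_force: [-0.7, -2.1, 5.6]
finger_gap: 0.412
```

```bash
python3 - <<'E'
from h import *
im,C,s=grab('wrist','w3',None,1.4)
print(s['tcp_pos'],s['wrist_force'],s['torque'],s['finger_gap'],blobs(im,105,125,120,40,200))
A,p,_=pose(s)
u=np.array([-.469*.985,-.469*.171,.883]); print(A.T@u)
E
```

```text
[0.48944389 0.23386303 0.12434538] [-0.69459165 -2.05902103  5.63307575] [-0.48118799  0.0848077   0.04916645] 0.4115604136364734 [([240, 234, 92, 95, 6639], [285.8, 281.2])]
[-0.88353087  0.00387568 -0.46785758]
```

View pics/w3.png

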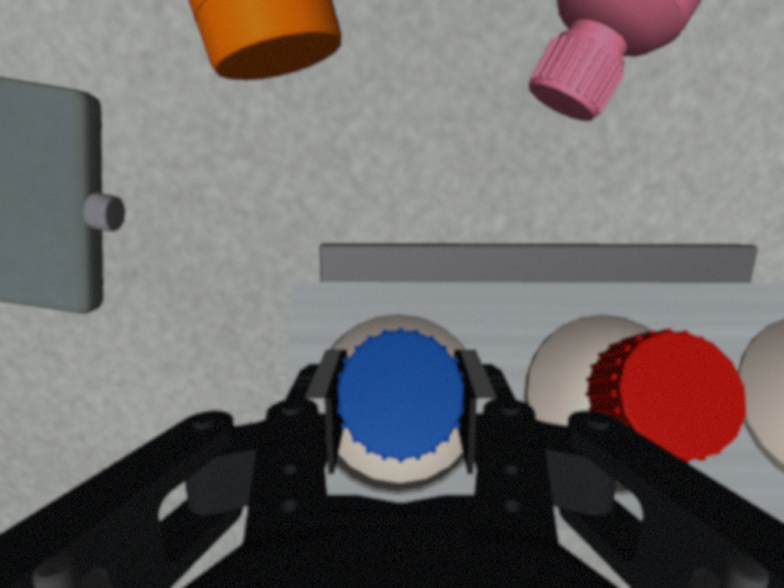

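>>> {"api": "send_rows", "payload": {"rows": [[[1,-0.22,0,-0.12,0],[1,-0.66,0,-0.35,0],[1,-1.1,0,-0.58,0],[1,-1.54,0,-0.81,0],[1,-1.98,0,-1.05,0],[1,-2.42,0,-1.28,0],[1,-2.86,0,-1.51,0],[1,-3.3,0,-1.75,0],[1,-3.75,0,-1.98,0],[1,-4.2,0,-2.22,0],[1,-4.2,0,-2.22,0],[1,-4.2,0,-2.22,0],[1,-4.2,0,-2.22,0]]]}}

```text
t: 6.18
tcp_pos: [0.4342, 0.2239, 0.2282]
orientation: [-166.9, 89.9, -156.5]
wrist_force: [-0.5, -0.2, -2.5]
finger_gap: 0.411
```

```bash
python3 - <<'E'
from h import *
im,C,s=grab('wrist','w4',None,1.4)
print(s['tcp_pos'],s['wrist_force'],s['torque'],s['finger_gap'],blobs(im,105,125,120,40,200))
im,C,s=grab('scene','s4',(160,120,460,300),2.6)
E
```

```text
[0.43422348 0.22393209 0.22823502] [-0.5339035  -0.22948851 -2.49330316] [-0.03369061  0.08208341 -0.0093206 ] 0.41143234777565474 [([240, 235, 92, 94, 6627], [285.8, 281.3])]
```

View pics/w4.png

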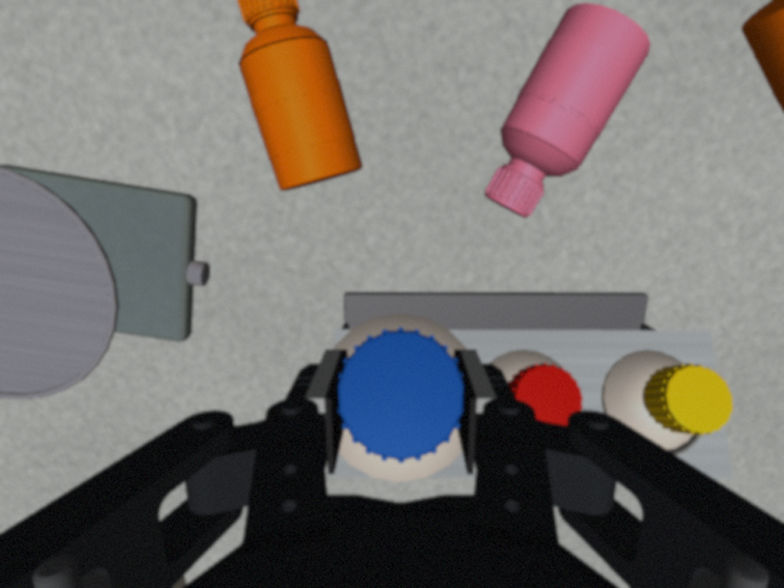

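View pics/s4.png

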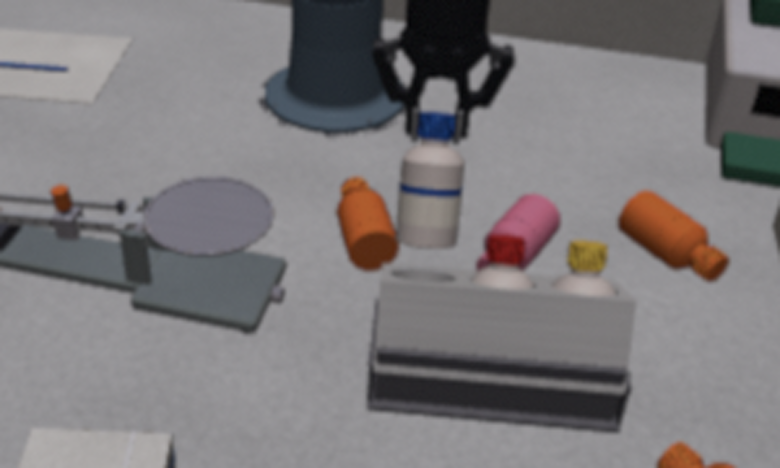

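>>> {"api": "send_rows", "payload": {"rows": [[[1,-1,0,0,0],[1,-2,-0.5,-0.1,0],[1,-2,-1.5,-0.4,0],[1,-2,-3,-0.8,0],[1,-2,-4.5,-1.2,0],[1,-2,-6,-1.6,0],[1,-2,-7.5,-2,0],[1,-2,-8.7,-2.3,0],[1,-2,-9.35,-2.5,0],[1,-2,-9.35,-2.5,0],[1,-2,-9.35,-2.5,0],[1,-2,-9.35,-2.5,0]]], "grip_force": 20}}

```text
t: 7.78
tcp_pos: [0.4151, -0.0165, 0.2787]
orientation: [104.2, 90.0, 114.7]
wrist_force: [-0.1, -0.3, -2.5]
finger_gap: 0.414
```

```bash
python3 - <<'E'
from h import *
im,C,s=grab('wrist','w5',None,1.4)
print(s['tcp_pos'],s['wrist_force'],s['torque'],s['finger_gap'],s['joint_positions'],blobs(im,105,125,120,40,200))
im,C,s=grab('scene','s5',(100,100,400,280),2.6)
E
```

```text
[ 0.41510709 -0.01647792  0.27873274] [-0.14274736 -0.34587435 -2.45508841] [ 0.00281612  0.10109905 -0.01034329] 0.41383909059787066 [-1.10438709e+01  2.45684663e+00 -1.26263317e+01  7.49228467e+01
  8.36999789e-03 -2.15099668e+01] [([240, 234, 92, 95, 6637], [285.8, 281.4])]
```

View pics/w5.png

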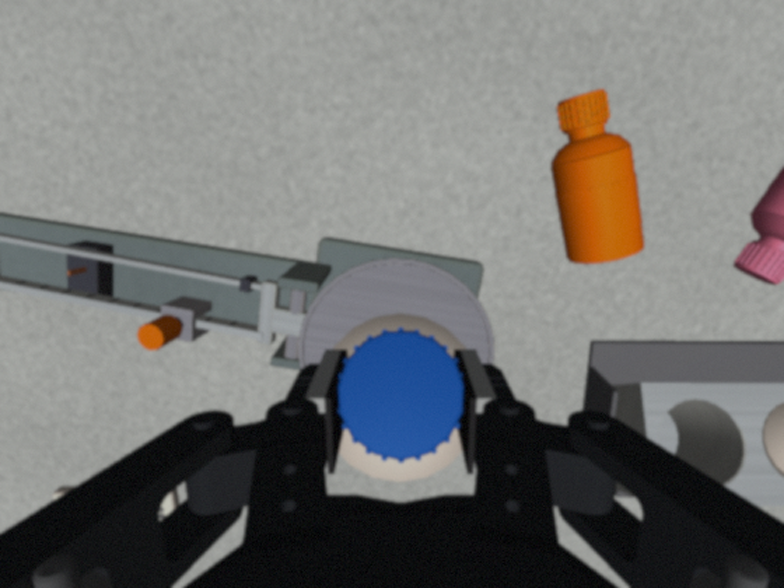

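View pics/s5.png

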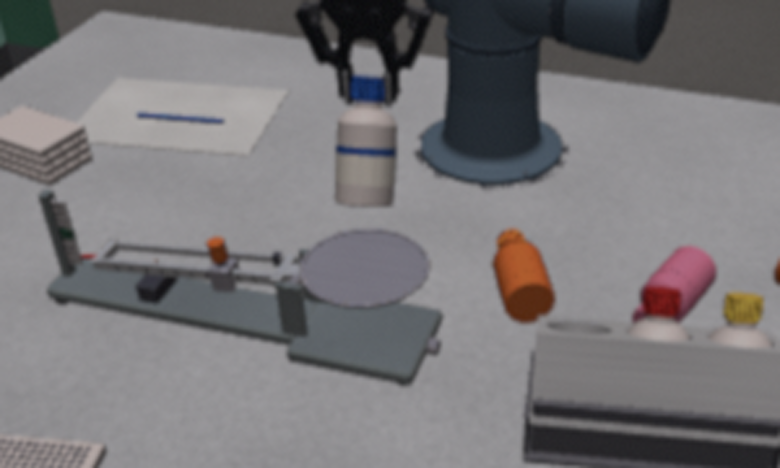

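>>> {"api": "send_rows", "payload": {"rows": [[[1,0,1,0,0],[1,0,2.5,-0.1,0],[1,0,4.2,-0.2,0],[1,0,6,-0.25,0],[1,0,7.8,-0.25,0],[1,0.5,9,-0.25,0],[1,1.5,9.33,-0.25,0],[1,2.8,9.33,-0.25,0],[1,4,9.33,-0.25,0],[1,4.7,9.33,-0.25,0],[1,4.95,9.33,-0.25,0],[1,4.95,9.33,-0.25,0],[1,4.95,9.33,-0.25,0]]]}}

```text
t: 9.5
tcp_pos: [0.3676, 0.2115, 0.1559]
orientation: [9.3, 89.9, 19.7]
wrist_force: [0.1, -0.2, -2.8]
finger_gap: 0.415
```

```bash
python3 - <<'E'
from h import *
im,C,s=grab('wrist','w6',None,1.4)
p=s['tcp_pos'];print(p,s['wrist_force'],s['finger_gap'],'f',p[0]*.985+p[1]*.171,'g',-.171*p[0]+.985*p[1])
im,C,s=grab('scene','s6',(220,140,440,300),3.2)
E
```

```text
[0.36757961 0.2114972  0.15592322] [ 0.10839384 -0.19177855 -2.75405561] 0.4149420389059675 f 0.3982319358581598 g 0.14546863013146816
```

View pics/w6.png

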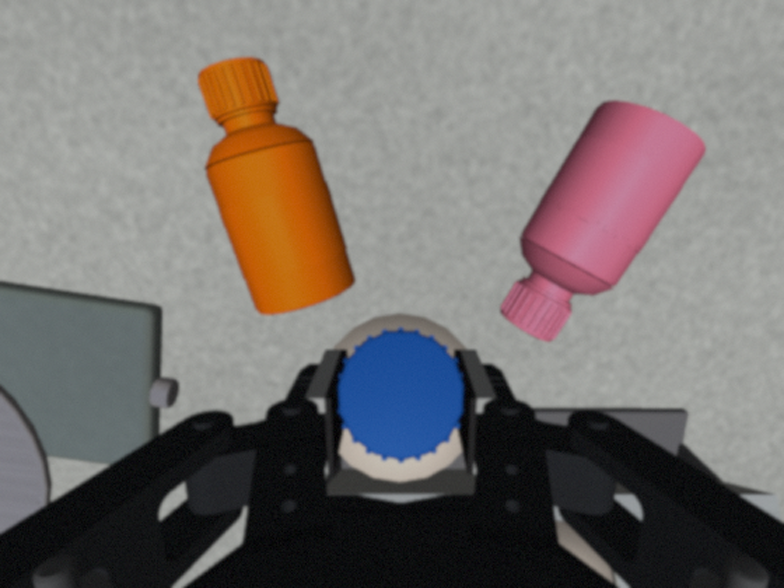

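View pics/s6.png

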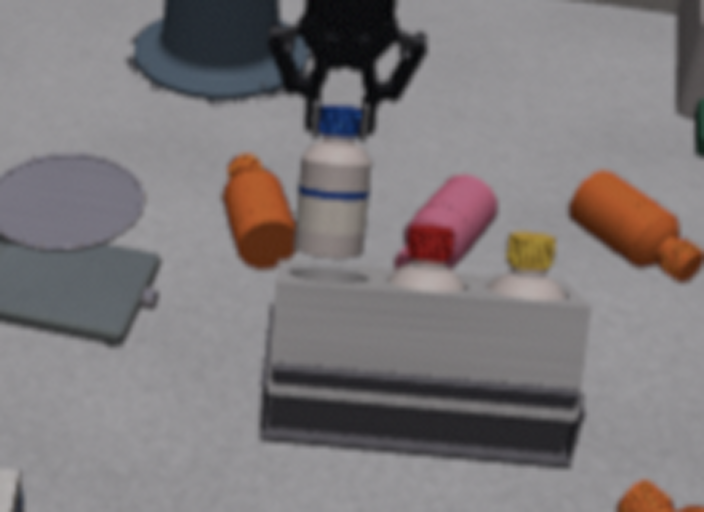

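>>> {"api": "send_rows", "payload": {"rows": [[[1,0,0,0.3,0],[1,0,0,0.6,0],[1,0,0,0.85,0],[1,0,0,1.1,0],[1,0,0,1.35,0],[1,0,0,1.6,0],[1,0,0,1.6,0]]]}}

```text
t: 10.48
tcp_pos: [0.4067, 0.2184, 0.1548]
orientation: [-63.1, 90.0, -52.7]
wrist_force: [-1.2, -0.1, -4.2]
finger_gap: 0.415
```

```bash
python3 - <<'E'
from h import *
im,C,s=grab('wrist','w7',None,1.4)
p=s['tcp_pos'];print(p,s['wrist_force'],s['finger_gap'],'f',p[0]*.985+p[1]*.171,'g',-.171*p[0]+.985*p[1])
E
```

```text
[0.40665681 0.21839822 0.15481455] [-1.24074272 -0.0518882  -4.15594566] 0.4146703317398001 f 0.43790305485167785 g 0.14558392994248526
```

View pics/w7.png

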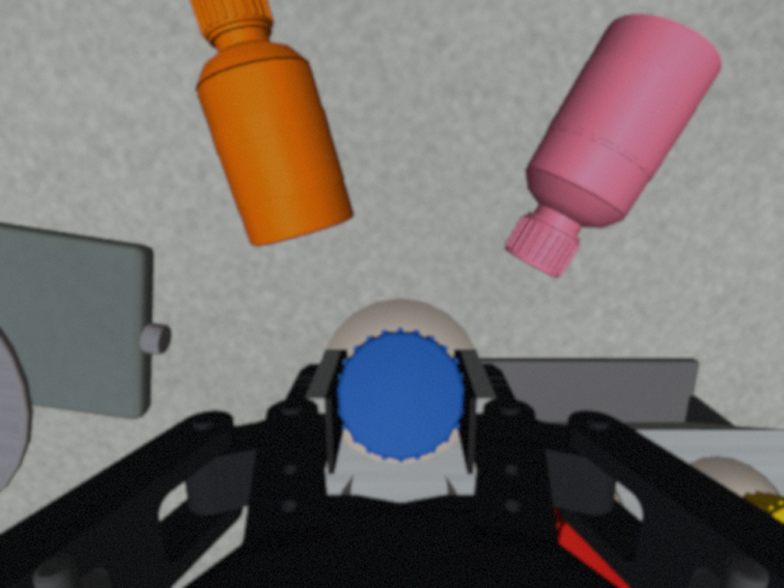

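>>> {"api": "send_rows", "payload": {"rows": [[[1,0,0,0.2,0],[1,0,0,0.4,0],[1,0,0,0.6,0],[1,0,0,0.8,0],[1,0,0,1,0],[1,0,0,1.2,0],[1,0,0,1.2,0],[1,0,0,1.2,0]]]}}

```text
t: 11.52
tcp_pos: [0.436, 0.2238, 0.1549]
orientation: [-17.7, 90.0, -7.3]
wrist_force: [-1.0, -1.0, -3.7]
finger_gap: 0.416
```

```bash
python3 - <<'E'
from h import *
im,C,s=grab('wrist','w8',None,1.4)
p=s['tcp_pos'];print(p,s['wrist_force'],s['finger_gap'],'f',p[0]*.985+p[1]*.171,'g',-.171*p[0]+.985*p[1])
im,C,s=grab('scene','s8',(220,140,440,300),3.2)
E
```

```text
[0.43603784 0.22378928 0.15491669] [-1.0064168  -0.99625302 -3.6981664 ] 0.41575681954486615 f 0.46776524045182477 g 0.1458699690797911
```

View pics/w8.png

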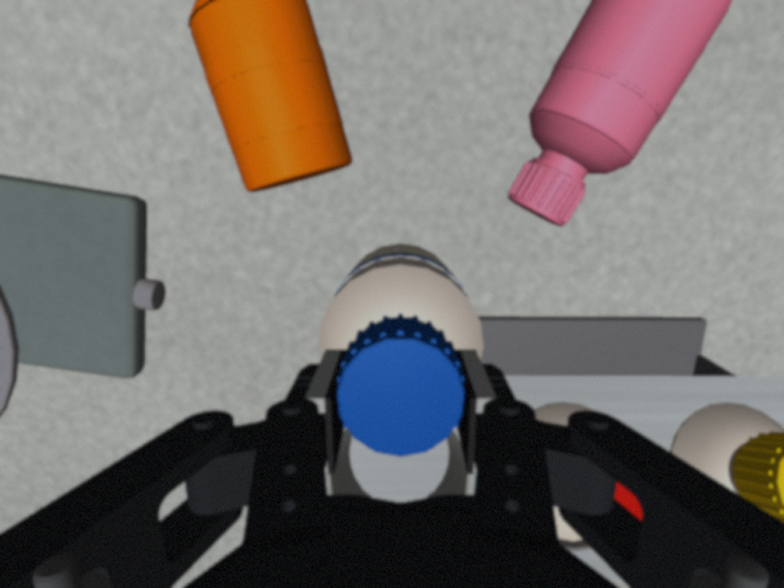

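View pics/s8.png

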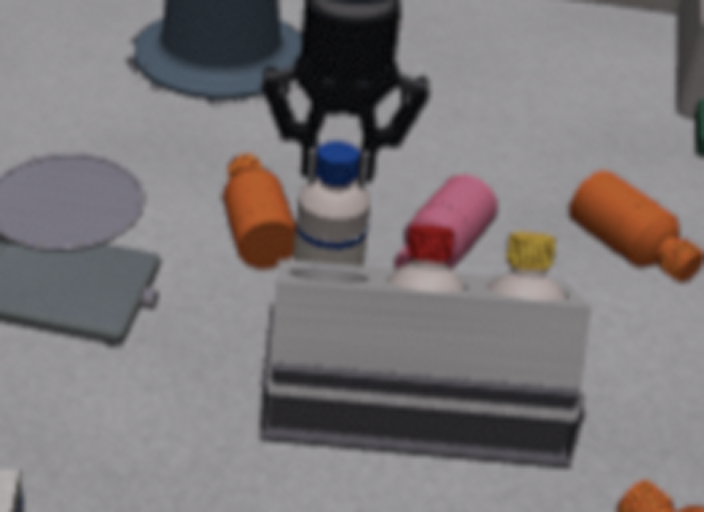

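```bash
python3 - <<'E'
from h import *
# w5 pose
A=np.array([[0,-.170,.985],[0,.985,.170],[-1,0,0.]]);p=np.array([.4151,-.0165,.2787])
T=np.array(eyes.get_calibration('wrist')['T_tool_cam']);Rw=A@T[:3,:3];o=A@T[:3,3]+p
C=(eyes.get_calibration('wrist')['mtx'],Rw.T,-Rw.T@o)
P=np.array([onz(C,np.array(u)/1.4,.115) for u in((301,335),(304,370),(493,345),(488,315),(396,259),(340,275),(455,277),(313,305))])
f=lambda c:np.hypot(*(P[:,:2]-c[:2]).T)-c[2]
from scipy.optimize import least_squares
r=least_squares(f,[.47,0,.07]);print(r.x,np.round(r.fun,4))
T=cam('top');im=cv2.imread('pics/top0.png')
g=cv2.cvtColor(im,cv2.COLOR_BGR2GRAY)
P=np.array([onz(T,u,.115) for u in((285,209),(330,207),(307,186),(307,229))]);print(np.round(P,4))
print('knob w5',np.round(onz(C,np.array((152,335))/1.4,.124),4), 'poise knob top')
E
```

```text
[ 0.47470402 -0.00740141  0.06920123] [ 0.0005 -0.0004 -0.0004  0.0008 -0.0004  0.0005 -0.0003 -0.0003]
[[ 0.4647  0.0672  0.115 ]
 [ 0.474  -0.0831  0.115 ]
 [ 0.5439 -0.0058  0.115 ]
 [ 0.399  -0.0067  0.115 ]]
knob w5 [ 0.4864 -0.1767  0.124 ] poise knob top
```

>>> {"api": "send_rows", "payload": {"rows": [[[1,-0.3,0,-0.3,0],[1,-1.2,0,-0.5,0],[1,-2.4,0,-0.5,0],[1,-3.4,-0.6,-0.4,0],[1,-3.8,-2,-0.3,0],[1,-3.8,-3.7,-0.2,0],[1,-3.8,-5.4,-0.1,0],[1,-3.8,-7.1,-0.06,0],[1,-3.8,-8.5,-0.06,0],[1,-3.8,-9.2,-0.06,0],[1,-3.8,-9.37,-0.06,0],[1,-3.3,-9.37,-0.06,0],[1,-2.9,-9.37,-0.06,0],[1,-2.9,-9.37,-0.06,0],[1,-2.9,-9.37,-0.06,0]]]}}

```text
t: 13.5
tcp_pos: [0.4763, -0.0064, 0.2274]
orientation: [166.3, 90.0, 176.7]
wrist_force: [0.4, -0.7, -2.6]
finger_gap: 0.41
```

```bash
python3 - <<'E'
from h import *
im,C,s=grab('wrist','w9',None,1.4)
p=s['tcp_pos'];print(p,s['wrist_force'],s['finger_gap'])
im,C,s=grab('scene','s9',(100,120,320,280),3.2)
im,C,s=grab('top','t9',(220,140,440,300),3.2)
E
```

```text
[ 0.47631907 -0.00642853  0.22740335] [ 0.3506945  -0.74258822 -2.59920175] 0.41024580644185793
```

View pics/w9.png

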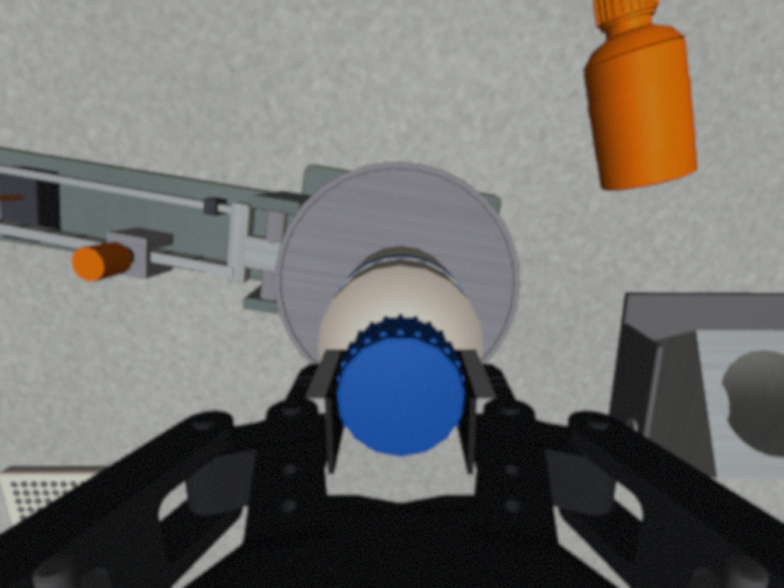

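View pics/s9.png

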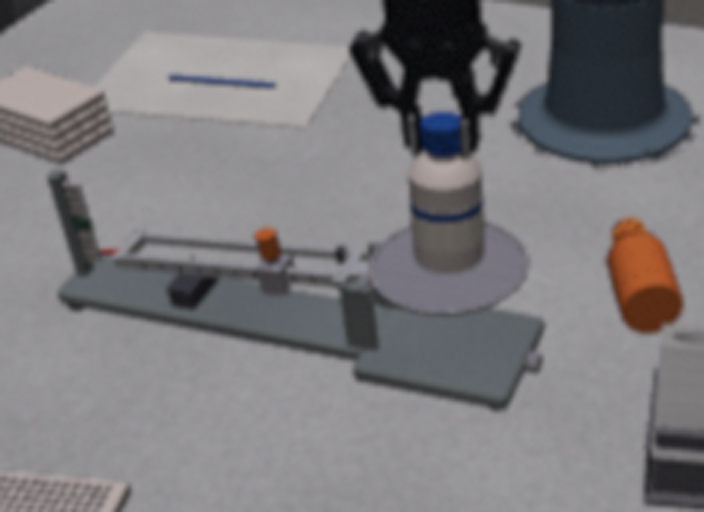

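```bash
python3 - <<'E'
from h import *
A=np.array([[0,-.170,.985],[0,.985,.170],[-1,0,0.]]);p=np.array([.4763,-.0064,.2274])
k=eyes.get_calibration('wrist');T=np.array(k['T_tool_cam']);Rw=A@T[:3,:3];o=A@T[:3,3]+p
C=(k['mtx'],Rw.T,-Rw.T@o)
f=np.array([.985,.17,0]);z=np.array([0,0,1])
G=p+.021*z
for th in(-6,-4,-2,0,2,4,6):
    t=np.radians(th);u=-np.sin(t)*f+np.cos(t)*z;e=np.cos(t)*f+np.sin(t)*z  # th>0 still leaning to front
    b=G-.121*u
    q=[proj(C,b+a*u+r*e)*1.4 for a,r in((0,-.031),(85,0) if 0 else (.085,-.031),(.131,-.018),(.131,.018),(.107,-.018))]
    print(th,'base-f %d body top-f %d captop-f %d captop+f %d capbot-f %d'%tuple(x[1] for x in q))
print(proj(C,(.4747,-.0074,.115))*1.4)
E
python3 - <<'E'
import cv2
a=cv2.imread('pics/w9.png')[200:480,280:520];cv2.imwrite('pics/w9c.png',cv2.resize(a,None,fx=2.1,fy=2.1))
E
```

```text
-6 base-f 215 body top-f 264 captop-f 365 captop+f 475 capbot-f 326
-4 base-f 223 body top-f 267 captop-f 363 captop+f 475 capbot-f 326
-2 base-f 230 body top-f 269 captop-f 360 captop+f 476 capbot-f 327
0 base-f 238 body top-f 272 captop-f 358 captop+f 476 capbot-f 328
2 base-f 246 body top-f 275 captop-f 356 captop+f 477 capbot-f 329
4 base-f 253 body top-f 278 captop-f 354 captop+f 477 capbot-f 330
6 base-f 261 body top-f 281 captop-f 352 captop+f 477 capbot-f 331
[397.60742885 286.36158998]
```

View pics/w9c.png

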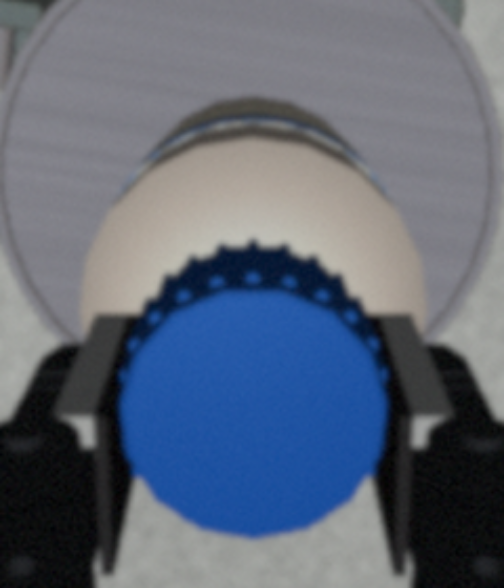

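```bash
python3 - <<'E'
from h import *
from scipy.optimize import least_squares
A=np.array([[0,-.170,.985],[0,.985,.170],[-1,0,0.]]);p=np.array([.4763,-.0064,.2274])
k=eyes.get_calibration('wrist');T=np.array(k['T_tool_cam']);Rw=A@T[:3,:3];o=A@T[:3,3]+p
C=(k['mtx'],Rw.T,-Rw.T@o)
f=np.array([.985,.17,0]);z=np.array([0,0,1])
M=np.array([246.7,265.7,338,455.7,316.7])
def m(x):
    t=np.radians(x[0]);u=-np.sin(t)*f+np.cos(t)*z;e=np.cos(t)*f+np.sin(t)*z
    b=p+x[1]*f*1e-3+x[2]*z*1e-3-.121*u
    return np.array([proj(C,b+a*u+r*e)[1]*1.4 for a,r in((0,-.031),(.085,-.031),(.131,-.018),(.131,.018),(.107,-.018))])
r=least_squares(lambda x:m(x)-M,[0,0,21]);print(r.x,r.fun,np.sqrt(np.diag(np.linalg.inv(r.jac.T@r.jac)))*1.5)
# widths: cap top horizontal diameter 127/? 
# same model against picture w4 (28 deg): blue bbox rows
A=np.array([[0,-.170,.985],[0,.985,.170],[-1,0,0.]])
E
```

```text
[ 3.63967178 -2.59481271 14.85111081] [-0.75837114  1.65859726 -0.69898964  0.3672893  -0.60432297] [0.44779847 0.70109411 1.55901916]
```

>>> {"api": "send_rows", "payload": {"rows": [[[1,0.15,0,-0.1,0],[1,0.3,0,-0.2,0],[1,0.45,0,-0.2,0],[1,0.6,0,-0.2,0],[1,0.75,0,-0.2,0],[1,0.85,0,-0.2,0],[1,0.92,0,-0.2,0],[1,0.92,0,-0.2,0]]]}}

```text
t: 14.65
tcp_pos: [0.4715, -0.0078, 0.2044]
orientation: [-148.0, 90.0, -137.6]
wrist_force: [-1.1, 0.5, -1.4]
finger_gap: 0.411
```

```bash
python3 - <<'E'
from h import *
im,C,s=grab('scene','s10',(100,120,320,280),3.2)
p=s['tcp_pos'];print(p,s['wrist_force'],s['torque'],s['finger_gap'])
E
```

```text
[ 0.47152997 -0.00784013  0.20442066] [-1.12244831  0.51515952 -1.35365928] [ 0.1297467   0.11069157 -0.05098648] 0.410987000645864
```

View pics/s10.png

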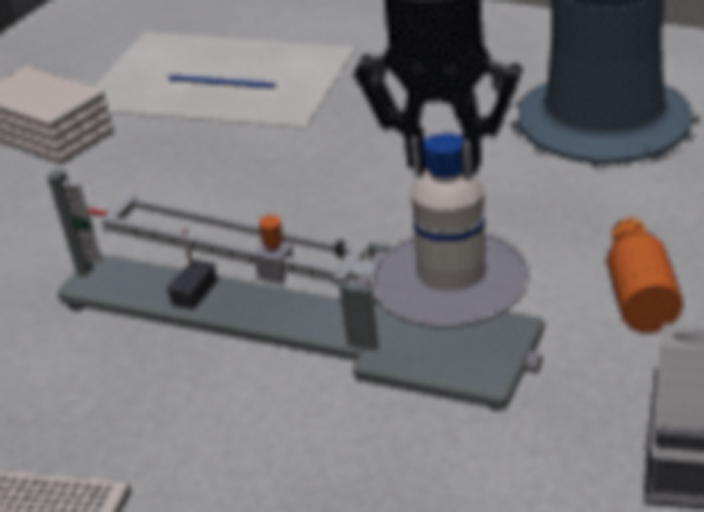

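>>> {"api": "send_rows", "payload": {"rows": [[[1,0.05,0,0,0],[1,0.1,0,0,0],[1,0.15,0,0,0],[1,0.15,0,0,0]]]}}

```text
t: 15.2
tcp_pos: [0.4715, -0.008, 0.2007]
orientation: [-113.7, 90.0, -103.3]
wrist_force: [0.3, -0.3, -0.9]
finger_gap: 0.415
```

>>> {"api": "send_rows", "payload": {"rows": [[[1,0.05,0,0,0],[1,0.1,0,0,0],[1,0.1,0,0,0],[1,0.1,0,0,0]]]}}

```text
t: 15.7
tcp_pos: [0.4727, -0.0079, 0.1996]
orientation: [-15.7, 89.8, -5.3]
wrist_force: [0.6, -0.2, 5.3]
finger_gap: 0.414
```

```bash
python3 - <<'E'
from h import *
im,C,s=grab('wrist','w11')
cv2.imwrite('pics/w11c.png',cv2.resize(im[140:350,190:380],None,fx=2.8,fy=2.8,interpolation=cv2.INTER_CUBIC))
p=s['tcp_pos'];print(p,s['wrist_force'],s['torque'])
E
```

```text
[ 0.47273051 -0.00788792  0.19956749] [ 0.63842382 -0.17159672  5.28435331] [ 0.00732112  0.24922796 -0.02404677]
```

View pics/w11c.png

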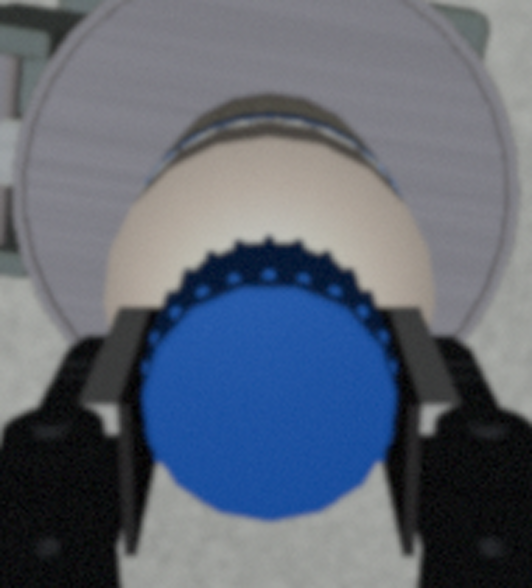

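>>> {"api": "send_rows", "payload": {"rows": [[[1,0,0,0.06,0],[1,0,0,0.12,0],[1,0.02,0,0.18,0],[1,0.04,0,0.24,0],[1,0.04,0,0.24,0]]]}}

```text
t: 16.38
tcp_pos: [0.4785, -0.0068, 0.1981]
orientation: [-20.3, 89.9, -9.9]
wrist_force: [-0.4, 0.2, 7.1]
finger_gap: 0.41
```

```bash
python3 - <<'E'
from h import *
im,C,s=grab('wrist','w12')
cv2.imwrite('pics/w12c.png',cv2.resize(im[140:350,190:380],None,fx=2.8,fy=2.8,interpolation=cv2.INTER_CUBIC))
p=s['tcp_pos'];print(p,s['wrist_force'],s['torque'])
E
```

```text
[ 0.47852782 -0.0068475   0.19808032] [-0.41527651  0.17622785  7.13044608] [-0.04707819  0.25440464 -0.0035852 ]
```

View pics/w12c.png

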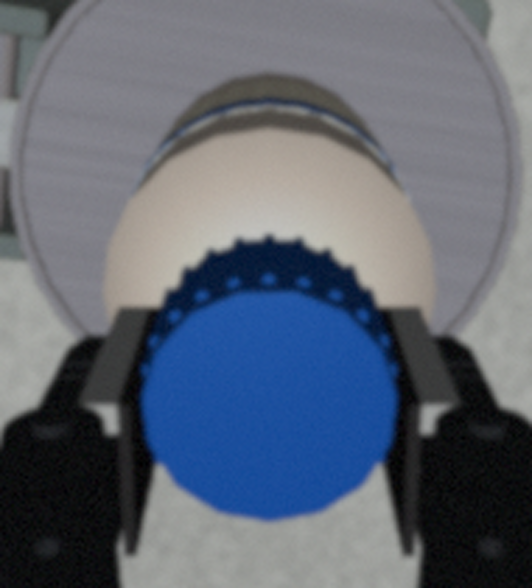

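>>> {"api": "send_rows", "payload": {"rows": [[[0.05,0,0,0,0],[-0.1,0,0,0,0],[-0.3,0,0,0,0],[-0.3,0,0,0,0],[-0.3,0,0,0,0]]]}}

```text
t: 17.05
tcp_pos: [0.4774, -0.0067, 0.1972]
orientation: [179.3, 90.0, -170.3]
wrist_force: [0.3, 0.2, 0.2]
finger_gap: 0.645
```

```bash
python3 - <<'E'
from h import *
im,C,s=grab('wrist','w13')
cv2.imwrite('pics/w13c.png',cv2.resize(im[100:400,140:430],None,fx=1.9,fy=1.9,interpolation=cv2.INTER_CUBIC))
p=s['tcp_pos'];print(p,s['wrist_force'],s['finger_gap'])
E
```

```text
[ 0.47737062 -0.00674045  0.19718502] [0.25349052 0.16187716 0.18061583] 0.6445785701442661
```

View pics/w13c.png

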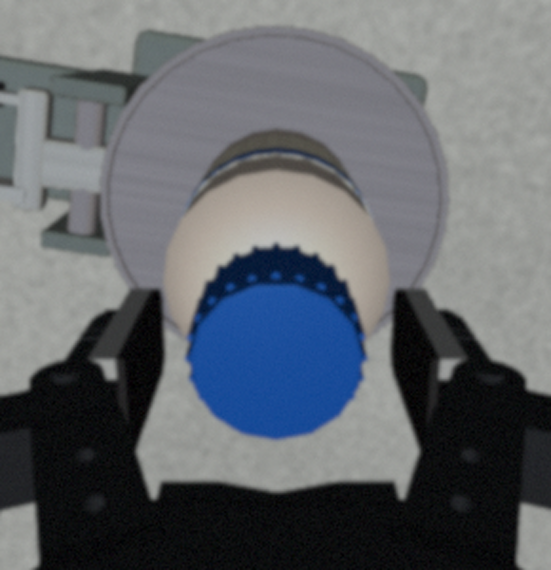

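>>> {"api": "send_rows", "payload": {"rows": [[[-0.3,-0.3,0,0,0],[-0.3,-1,0,0,0],[-0.3,-2,0,0,0],[-0.3,-3,0,0,0],[0,-4,0,0,0.4],[0.15,-4.2,-1.5,0,0.8],[0.15,-4.2,-3,0,1.2],[0.15,-4.2,-4.5,0,1.6],[0.15,-4.2,-6,0,1.9],[0.15,-4.2,-6.8,0,1.9],[0.15,-4.2,-6.8,0,1.9],[0.15,-4.2,-6.8,0,1.9]]]}}

```text
t: 18.6
tcp_pos: [0.508, -0.173, 0.3025]
orientation: [90.5, 90.0, 91.5]
wrist_force: [0.1, 0.3, 0.2]
finger_gap: 0.424
```

```bash
python3 - <<'E'
from h import *
im,C,s=grab('wrist','w14',None,1.4)
A,p,_=pose(s);print(np.round(A,3),p,s['wrist_force'],s['finger_gap'])
print('org',blobs(im,3,14,150,50,30),'red',blobs(im,0,3,120,40,10),'grn',blobs(im,40,90,80,20,10))
im,C,s=grab('scene','s14',(100,120,320,280),3.2)
E
```

```text
[[-0.    -0.017  1.   ]
 [ 0.001  1.     0.017]
 [-1.     0.001 -0.   ]] [ 0.50800145 -0.17296126  0.30249492] [0.09787223 0.32131445 0.23611678] 0.4239560187191286
org [([520, 0, 40, 87, 2856], [542.3, 40.3]), ([278, 166, 21, 21, 225], [288.5, 176.4])] red [([85, 158, 24, 8, 158], [96.2, 161.7])] grn []
```

View pics/w14.png

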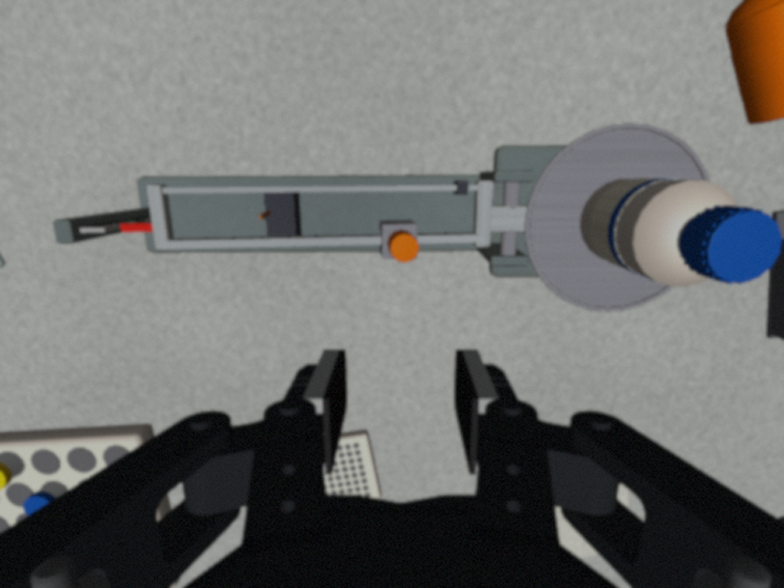

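View pics/s14.png

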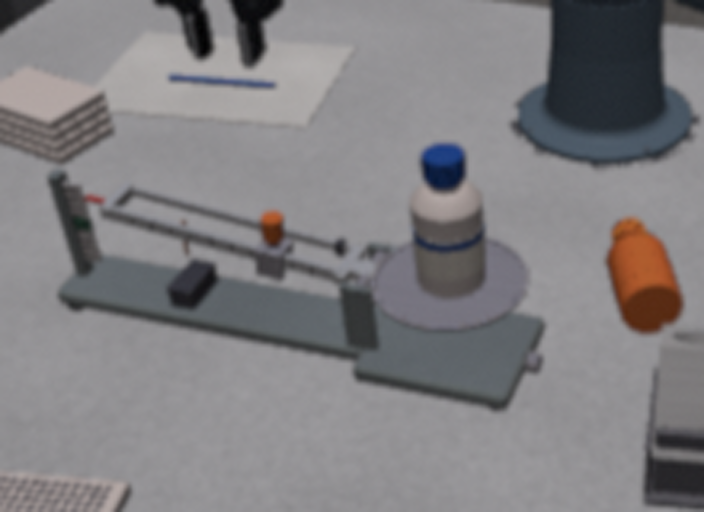

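```bash
python3 - <<'E'
from h import *
s=monitor.read_state();C=cam('wrist',s)
print('knob',[np.round(onz(C,(288.5,176.4),z),4) for z in(.135,.140)])
print('pointer tip',np.round(onz(C,np.array((120,226))/1.4,.1165),4))
print('knife? bearing pins', np.round(onz(C,np.array((511,183))/1.4,.09),4),np.round(onz(C,np.array((511,254))/1.4,.09),4))
for nm,a in(('frame rear L',(165,245)),('rear R',(480,240)),('front L',(165,188)),('front R',(480,186))):print(nm,np.round(onz(C,np.array(a)/1.4,.09),4))
E
```

```text
knob [array([ 0.4921, -0.1695,  0.135 ]), array([ 0.4913, -0.1695,  0.14  ])]
pointer tip [ 0.4836 -0.3724  0.1165]
knife? bearing pins [ 0.4492 -0.0891  0.09  ] [ 0.5033 -0.0846  0.09  ]
frame rear L [ 0.501  -0.3555  0.09  ]
rear R [ 0.4927 -0.1097  0.09  ]
front L [ 0.4576 -0.3505  0.09  ]
front R [ 0.4518 -0.1123  0.09  ]
```

>>> {"api": "send_rows", "payload": {"rows": [[[0.15,1,0.1,-0.4,0],[0.15,2.2,0.1,-0.68,0],[0.15,3.6,0.1,-0.68,0],[0.15,4.6,0.1,-0.68,0],[0.15,5,0.1,-0.68,0],[0.15,5,0.1,-0.68,0]]]}}

```text
t: 19.45
tcp_pos: [0.4909, -0.1711, 0.1773]
orientation: [155.5, 90.0, 156.4]
wrist_force: [0.2, -0.1, 0.5]
finger_gap: 0.429
```

```bash
python3 - <<'E'
from h import *
im,C,s=grab('wrist','w15',None,1.4)
A,p,_=pose(s);print(p,s['wrist_force'],s['finger_gap'])
print('org',blobs(im,3,14,150,50,30)); print(proj(C,(.491,-.171,.129)),proj(C,p+[0,0,.022]))
E
```

```text
[ 0.49086487 -0.17108033  0.17728876] [ 0.15927524 -0.12723651  0.5499475 ] 0.42941664062251506
org [([270, 216, 33, 39, 880], [285.3, 235.1])]
[284.68948613 232.96441188] [284.2200864  288.67012765]
```

View pics/w15.png

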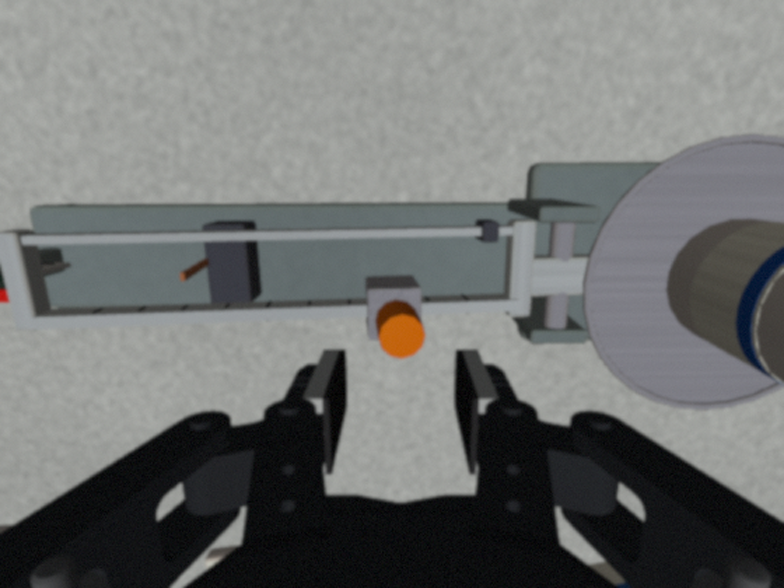

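>>> {"api": "send_rows", "payload": {"rows": [[[0.15,0.6,0,0,0],[0.15,1.2,0,0,0],[0.15,1.8,0,0,0],[0.15,2.2,0,0,0],[0.15,2.35,0,0,0],[0.15,2.35,0,0,0]]]}}

```text
t: 20.25
tcp_pos: [0.491, -0.1717, 0.1184]
orientation: [158.9, 90.0, 159.8]
wrist_force: [0.1, 0.2, -0.0]
finger_gap: 0.427
```

```bash
python3 - <<'E'
from h import *
im,C,s=grab('wrist','w16',None,1.4)
A,p,_=pose(s);print(p,s['wrist_force'],s['finger_gap'])
E
```

```text
[ 0.49101204 -0.1716879   0.11835053] [ 0.07830343  0.18793415 -0.03275127] 0.42709676551542475
```

View pics/w16.png

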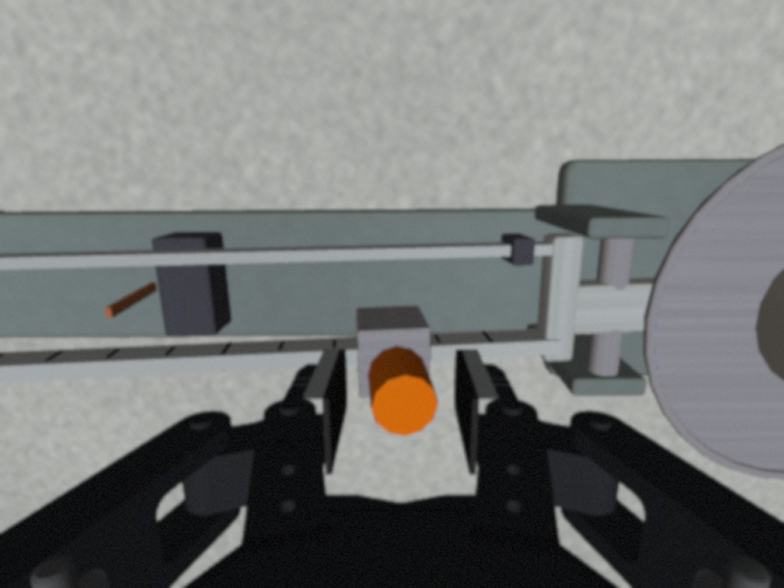

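>>> {"api": "send_rows", "payload": {"rows": [[[0.15,0,-0.2,0,0],[0.15,0,-0.4,0,0],[0.15,0,-0.6,0,0],[0.15,0,-0.8,0,0],[0.15,0,-1,0,0],[0.15,0,-1.2,0,0],[0.15,0,-1.4,0,0],[0.15,0,-1.6,0,0],[0.15,0,-1.8,0,0],[0.15,0,-2,0,0],[0.15,0,-2.1,0,0],[0.15,0,-2.1,0,0],[0.15,0,-1.85,0,0],[0.15,0,-1.85,0,0],[0.15,0,-1.85,0,0],[0.15,0,-1.85,0,0],[0.15,0,-1.85,0,0]]]}}

```text
t: 22.42
tcp_pos: [0.4918, -0.218, 0.1186]
orientation: [-93.7, 90.0, -92.8]
wrist_force: [-0.4, -0.4, -0.2]
finger_gap: 0.425
```

```bash
python3 - <<'E'
from h import *
im,C,s=grab('wrist','w17',None,1.4)
A,p,_=pose(s);print(p,s['wrist_force'],s['finger_gap'],blobs(im,3,14,150,50,30))
im,C,s=grab('scene','s17',(100,140,260,240),4.5)
E
```

```text
[ 0.49183295 -0.21803134  0.1185502 ] [-0.42787015 -0.42500003 -0.24585109] 0.4250960319653434 [([169, 203, 16, 22, 89], [176.4, 213.8]), ([269, 253, 50, 64, 2287], [292.3, 284.7])]
```

View pics/w17.png

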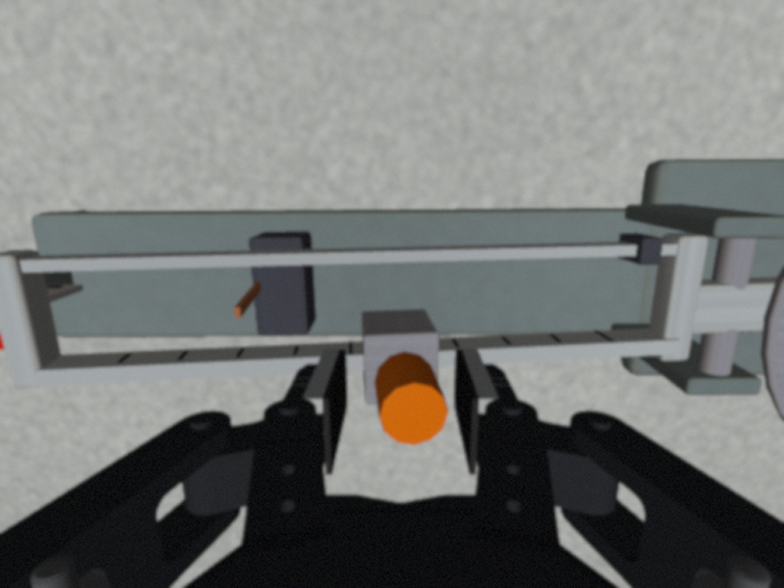

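View pics/s17.png

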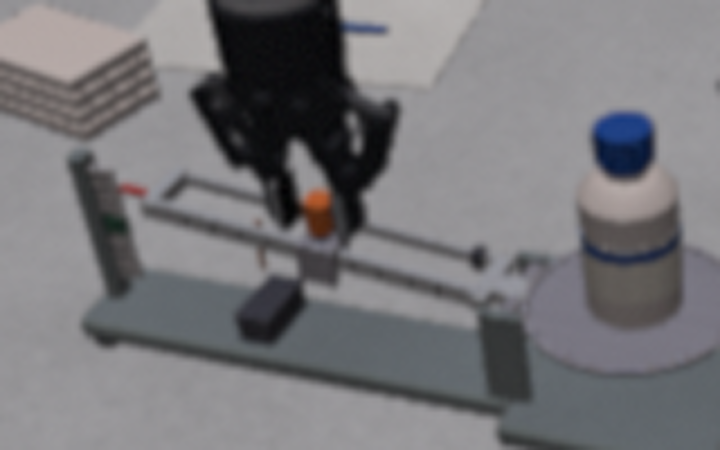

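```bash
cat >> h.py <<'E'
def beam(name=None):
    im,C,s=grab('scene',name,(90,150,250,270),4.5)
    sub=im[165:225,110:160]; hsv=cv2.cvtColor(sub,cv2.COLOR_BGR2HSV)
    m=cv2.inRange(hsv,(0,90,60),(6,255,255))|cv2.inRange(hsv,(172,90,60),(180,255,255))
    M=cv2.moments(m,True)
    b=((M['m10']/M['m00']+110),(M['m01']/M['m00']+165),M['m00']) if M['m00'] else None
    pv=np.array([.4762,-.087,.085]);a=np.array([.0244,-.9997,0])
    print('t',s['t'],'red blob',b)
    for th in(-.11,-.025,0,.025,.11):
        X=pv+.277*(a*np.cos(th)+np.array([0,0,1])*np.sin(th)); print(th,np.round(proj(C,X),1),end=' ')
    print(s['tcp_pos'],s['wrist_force'])
E
python3 - <<'E'
from h import *
beam()
E
```

```text
t 22.525 red blob (129.2, 181.8, 5.0)
-0.11 [134.6 198.7] -0.025 [132.4 192.5] 0 [131.9 190.6] 0.025 [131.4 188.8] 0.11 [130.1 182.5] [ 0.49181201 -0.21802414  0.11855588] [-0.28301245  0.6539217  -0.51772665]
```

>>> {"api": "send_rows", "payload": {"rows": [[[0.15,0,-0.2,0,0],[0.15,0,-0.35,0,0],[0.15,0,-0.5,0,0],[0.15,0,-0.65,0,0],[0.15,0,-0.65,0,0],[0.15,0,-0.4,0,0],[0.15,0,-0.4,0,0],[0.15,0,-0.4,0,0],[0.15,0,-0.4,0,0],[0.15,0,-0.4,0,0],[0.15,0,-0.4,0,0],[0.15,0,-0.4,0,0],[0.15,0,-0.4,0,0]]]}}

```text
t: 24.2
tcp_pos: [0.492, -0.228, 0.1185]
orientation: [-117.1, 90.0, -116.2]
wrist_force: [0.4, -0.1, -1.0]
finger_gap: 0.426
```

```bash
python3 - <<'E'
from h import *
beam('s18')
im,C,s=grab('wrist','w18',None,1.4);print(blobs(im,3,14,150,50,30))
E
```

```text
t 24.2 red blob (129.2, 181.8, 5.0)
-0.11 [134.6 198.7] -0.025 [132.4 192.5] 0 [131.9 190.6] 0.025 [131.4 188.8] 0.11 [130.1 182.5] [ 0.49196814 -0.22798452  0.11851844] [ 0.40822158 -0.08111751 -0.99618327]
[([189, 204, 12, 21, 68], [194.3, 213.9]), ([265, 254, 50, 65, 2323], [288.2, 286.4])]
```

View pics/s18.png

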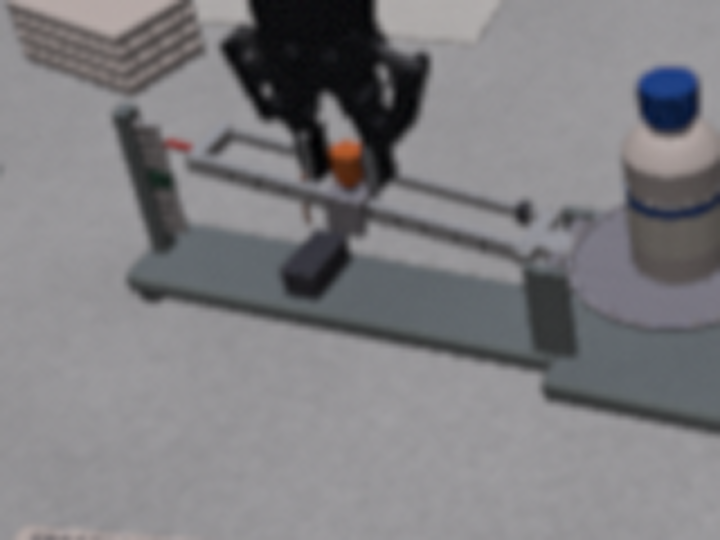

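View pics/w18.png

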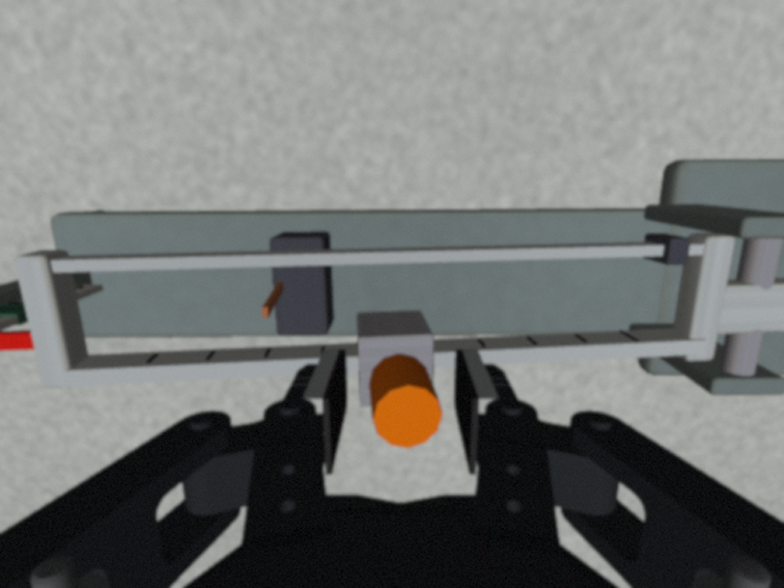

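>>> {"api": "send_rows", "payload": {"rows": [[[0.15,0,-0.2,0,0],[0.15,0,-0.35,0,0],[0.15,0,-0.5,0,0],[0.15,0,-0.65,0,0],[0.15,0,-0.65,0,0],[0.15,0,-0.4,0,0],[0.15,0,-0.4,0,0],[0.15,0,-0.4,0,0],[0.15,0,-0.4,0,0],[0.15,0,-0.4,0,0],[0.15,0,-0.4,0,0],[0.15,0,-0.4,0,0],[0.15,0,-0.4,0,0],[0.15,0,-0.4,0,0]]]}}

```text
t: 26.05
tcp_pos: [0.4921, -0.238, 0.1186]
orientation: [-104.2, 90.0, -103.3]
wrist_force: [-0.0, -0.8, 0.2]
finger_gap: 0.426
```

```bash
python3 - <<'E'
from h import *
beam('s19')
im,C,s=grab('wrist','w19',None,1.4);print(blobs(im,3,14,150,50,30))
E
```

```text
t 26.05 red blob (129.2, 181.8, 5.0)
-0.11 [134.6 198.7] -0.025 [132.4 192.5] 0 [131.9 190.6] 0.025 [131.4 188.8] 0.11 [130.1 182.5] [ 0.49212938 -0.23795337  0.11855077] [-0.00428773 -0.83448293  0.16994918]
[([209, 203, 8, 22, 55], [212.3, 214.1]), ([265, 255, 50, 66, 2374], [288.1, 287.9])]
```

View pics/w19.png

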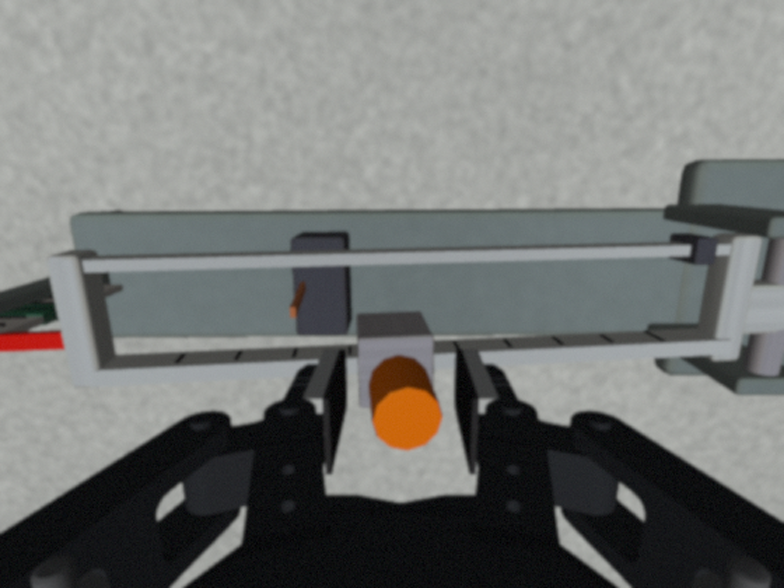

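>>> {"api": "send_rows", "payload": {"rows": [[[0.15,-0.08,-0.2,0,0],[0.15,-0.08,-0.35,0,0],[0.15,-0.08,-0.5,0,0],[0.15,-0.08,-0.65,0,0],[0.15,-0.08,-0.65,0,0],[0.15,-0.08,-0.4,0,0],[0.15,-0.08,-0.4,0,0],[0.15,-0.08,-0.4,0,0],[0.15,-0.08,-0.4,0,0],[0.15,-0.08,-0.4,0,0],[0.15,-0.08,-0.4,0,0],[0.15,-0.08,-0.4,0,0],[0.15,-0.08,-0.4,0,0],[0.15,-0.08,-0.4,0,0]]]}}

```text
t: 27.9
tcp_pos: [0.4923, -0.248, 0.1206]
orientation: [-86.0, 90.0, -85.1]
wrist_force: [-0.4, 0.7, -1.0]
finger_gap: 0.425
```

```bash
python3 - <<'E'
from h import *
beam('s20')
im,C,s=grab('wrist','w20',None,1.4);print(blobs(im,3,14,150,50,30))
E
```

```text
t 27.9 red blob (128.83333333333334, 181.66666666666666, 6.0)
-0.11 [134.6 198.7] -0.025 [132.4 192.5] 0 [131.9 190.6] 0.025 [131.4 188.8] 0.11 [130.1 182.5] [ 0.49229586 -0.24796694  0.12055323] [-0.42543552  0.69455536 -1.01566022]
[([229, 205, 4, 19, 36], [230.5, 215.2]), ([265, 254, 50, 66, 2333], [288.3, 286.9])]
```

View pics/w20.png

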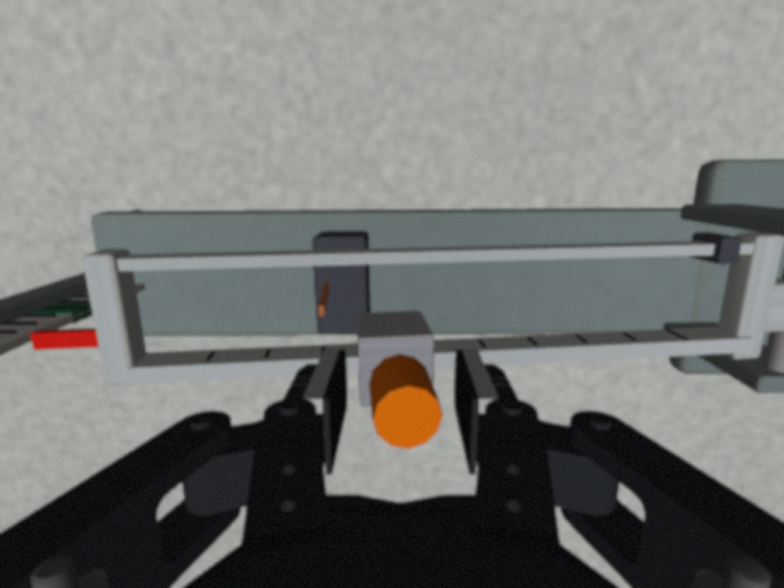

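>>> {"api": "send_rows", "payload": {"rows": [[[0.15,0,-0.2,0,0],[0.15,0,-0.35,0,0],[0.15,0,-0.5,0,0],[0.15,0,-0.65,0,0],[0.15,0,-0.65,0,0],[0.15,0,-0.4,0,0],[0.15,0,-0.4,0,0],[0.15,0,-0.4,0,0],[0.15,0,-0.4,0,0],[0.15,0,-0.4,0,0],[0.15,0,-0.4,0,0],[0.15,0,-0.4,0,0],[0.15,0,-0.4,0,0],[0.15,0,-0.4,0,0]]]}}

```text
t: 29.75
tcp_pos: [0.4925, -0.258, 0.1205]
orientation: [-68.4, 90.0, -67.5]
wrist_force: [0.4, -0.3, -0.0]
finger_gap: 0.424
```

```bash
python3 - <<'E'
from h import *
beam('s21')
im,C,s=grab('wrist','w21',None,1.4);print(blobs(im,3,14,150,50,30))
E
```

```text
t 29.75 red blob (137.14285714285714, 184.71428571428572, 7.0)
-0.11 [134.6 198.7] -0.025 [132.4 192.5] 0 [131.9 190.6] 0.025 [131.4 188.8] 0.11 [130.1 182.5] [ 0.4924661  -0.25797691  0.12054834] [ 0.41141125 -0.2979046  -0.04658486]
[([264, 253, 48, 65, 2223], [285.9, 285.2])]
```

View pics/w21.png

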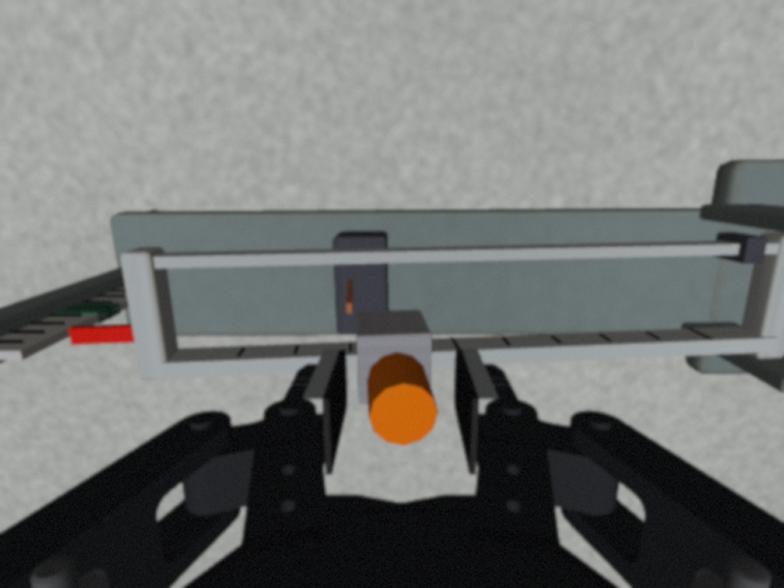

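```bash
cat >> h.py <<'E'
def tilt(im,C):
    hsv=cv2.cvtColor(im,cv2.COLOR_BGR2HSV)
    m=(cv2.inRange(hsv,(0,150,80),(4,255,255))|cv2.inRange(hsv,(174,150,80),(180,255,255)))[150:300,:200]
    n,l,st,ce=cv2.connectedComponentsWithStats(m)
    i=1+np.argmax(st[1:,4]); ys,xs=np.where(l==i); 
    u=xs.min(); v=ys[xs<=u+2].mean()+150
    # solve tip on circle radius .287 about pivot in vertical plane: use column/row -> least squares on theta & lateral off
    from scipy.optimize import least_squares
    pv=np.array([.4762,-.087,.085]);a=np.array([.0244,-.9997,0]);
    f=lambda x:proj(C,pv+.287*(a*np.cos(x[0])+np.array([0,0,1])*np.sin(x[0]))+np.array([x[1],0,0]))-(u,v)
    r=least_squares(f,[.05,0.]);print('tip px',u,round(v,1),'theta, lateral',np.round(r.x,4),'res',np.round(r.fun,2))
E
python3 - <<'E'
from h import *
k=eyes.get_calibration('wrist');T=np.array(k['T_tool_cam'])
A=np.array([[0,-.017,1],[0,1,.017],[-1,0,0.]])
for n,p in(('w21',(.49247,-.25798,.12055)),('w20',(.4923,-.24797,.12055))):
    im=cv2.imread(f'pics/{n}.png');im=cv2.resize(im,(560,420),interpolation=cv2.INTER_AREA)
    Rw=A@T[:3,:3];o=A@T[:3,3]+p
    tilt(im,(k['mtx'],Rw.T,-Rw.T@o))
E
```

```text
tip px 49 237.6 theta, lateral [ 0.0974 -0.0001] res [-0. -0.]
tip px 21 239.9 theta, lateral [ 0.1153 -0.0008] res [-0.  0.]
```

View pics/s21.png

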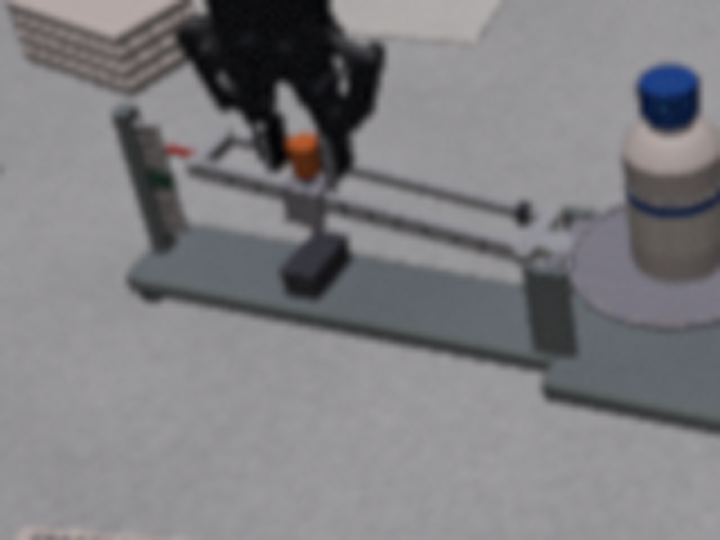

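>>> {"api": "send_rows", "payload": {"rows": [[[0.15,0,-0.2,0,0],[0.15,0,-0.35,0,0],[0.15,0,-0.45,0,0],[0.15,0,-0.55,0,0],[0.15,0,-0.65,0,0],[0.15,0,-0.72,0,0],[0.15,0,-0.76,0,0],[0.15,0,-0.8,0,0],[0.15,0,-0.8,0,0],[0.15,0,-0.52,0,0],[0.15,0,-0.52,0,0],[0.15,0,-0.52,0,0],[0.15,0,-0.52,0,0],[0.15,0,-0.52,0,0],[0.15,0,-0.52,0,0],[0.15,0,-0.52,0,0],[0.15,0,-0.52,0,0],[0.15,0,-0.52,0,0],[0.15,0,-0.52,0,0]]]}}

```text
t: 32.22
tcp_pos: [0.4927, -0.271, 0.1206]
orientation: [-83.0, 90.0, -82.1]
wrist_force: [-0.3, 0.4, 0.0]
finger_gap: 0.423
```

```bash
python3 - <<'E'
from h import *
beam('s22')
im,C,s=grab('wrist','w22',None,1.4);print(blobs(im,3,14,150,50,30));tilt(im,C)
E
```

```text
t 32.225 red blob (137.22222222222223, 188.66666666666666, 9.0)
-0.11 [134.6 198.7] -0.025 [132.4 192.5] 0 [131.9 190.6] 0.025 [131.4 188.8] 0.11 [130.1 182.5] [ 0.4926618  -0.27097146  0.12055885] [-0.33983335  0.40614229  0.02647186]
[([257, 241, 43, 56, 1499], [279.3, 268.7])]
tip px 102 222.2 theta, lateral [ 0.0067 -0.0002] res [0. 0.]
```

View pics/w22.png

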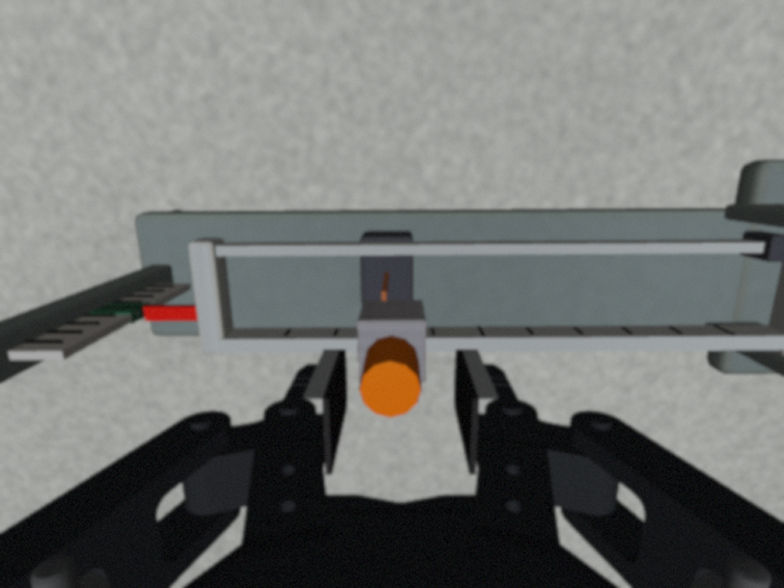

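>>> {"api": "send_rows", "payload": {"rows": [[[0.15,0,-0.1,0,0],[0.15,-0.3,-0.1,0,0],[0.15,-0.8,-0.1,0,0],[0.15,-1.6,-0.1,0,0],[0.15,-3,-0.1,0,0],[0.15,-4.5,-0.1,0,0],[0.15,-6,-0.1,0,0],[0.15,-7,-0.1,0,0],[0.15,-7,-0.1,0,0],[0.15,-7,-0.1,0,0]]]}}

```text
t: 33.58
tcp_pos: [0.4925, -0.2733, 0.2951]
orientation: [146.5, 90.0, 147.4]
wrist_force: [0.7, 0.6, -0.0]
finger_gap: 0.426
```

```bash
python3 - <<'E'
from h import *
im,C,s=grab('wrist','w23',None,1.4);tilt(im,C);print(s['t'],s['tcp_pos'])
im,C,s=grab('wrist');tilt(im,C)
beam('s23')
im,C,s=grab('scene','s23b',None,1.4)
E
```

```text
tip px 0 173.0 theta, lateral [ 0.3153 -0.025 ] res [177.66 -12.3 ]
33.575 [ 0.49252586 -0.2732971   0.29506634]
tip px 0 173.0 theta, lateral [ 0.3162 -0.0255] res [177.07 -12.29]
t 33.675 red blob (129.85714285714286, 189.71428571428572, 7.0)
-0.11 [134.6 198.7] -0.025 [132.4 192.5] 0 [131.9 190.6] 0.025 [131.4 188.8] 0.11 [130.1 182.5] [ 0.49209723 -0.2730102   0.2942132 ] [ 0.2183755  -0.02231394  0.28911035]
```

View pics/s23.png

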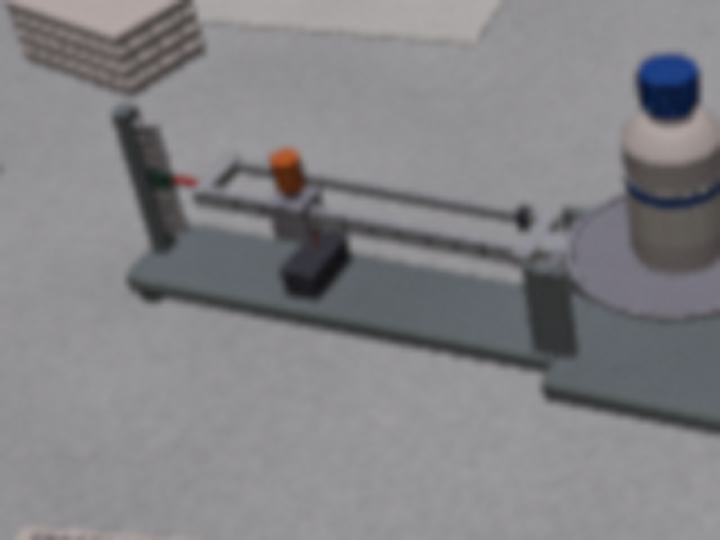

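View pics/s23b.png

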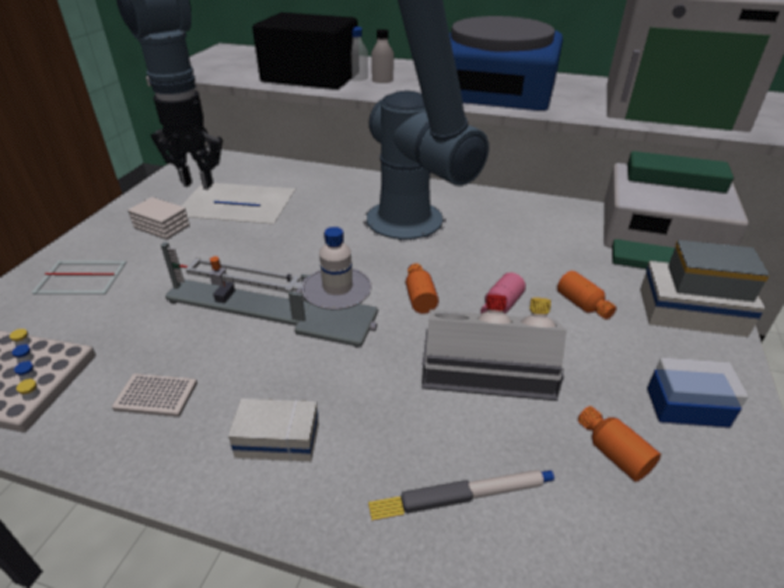

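View pics/w23.png

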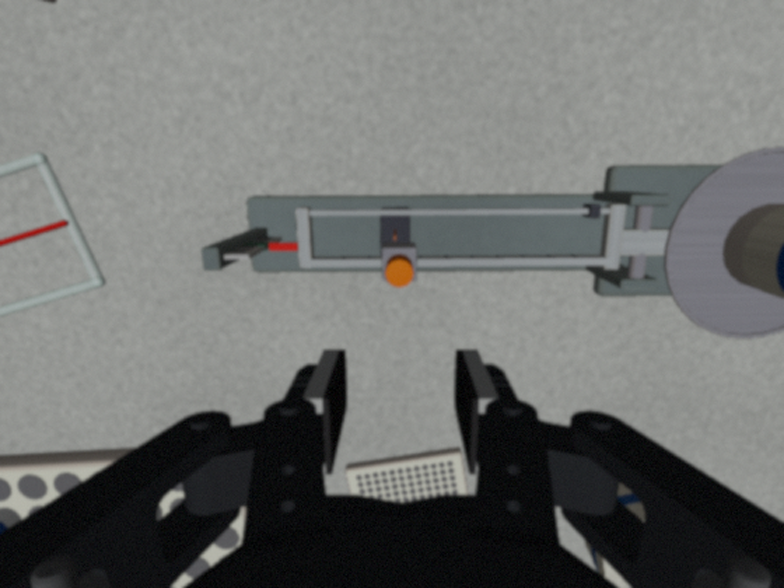

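>>> {"api": "send_rows", "payload": {"rows": [[[0.15,0,0,0,0],[0.15,0,0,0,0],[0.15,0,0,0,0],[0.15,0,0,0,0],[0.15,0,0,0,0],[0.15,0,0,0,0],[0.15,0,0,0,0],[0.15,0,0,0,0],[0.15,0,0,0,0],[0.15,0,0,0,0],[0.15,0,0,0,0],[0.15,0,0,0,0]]]}}

```text
t: 35.28
tcp_pos: [0.4927, -0.2735, 0.2956]
orientation: [-84.4, 90.0, -83.5]
wrist_force: [-0.1, -0.7, -0.1]
finger_gap: 0.425
```

```bash
python3 - <<'E'
from h import *
im,C,s=grab('wrist');im[:,:170]=0;tilt(im,C)
beam('s24')
im,C,s=grab('scene','s24z',(110,160,175,215),11)
E
```

```text
tip px 192 174.9 theta, lateral [ 0.0097 -0.0001] res [-0.  0.]
t 35.325 red blob (133.125, 189.875, 8.0)
-0.11 [134.6 198.7] -0.025 [132.4 192.5] 0 [131.9 190.6] 0.025 [131.4 188.8] 0.11 [130.1 182.5] [ 0.49270698 -0.27342862  0.29557271] [-0.56371495  0.173021    0.52057076]
```

View pics/s24z.png

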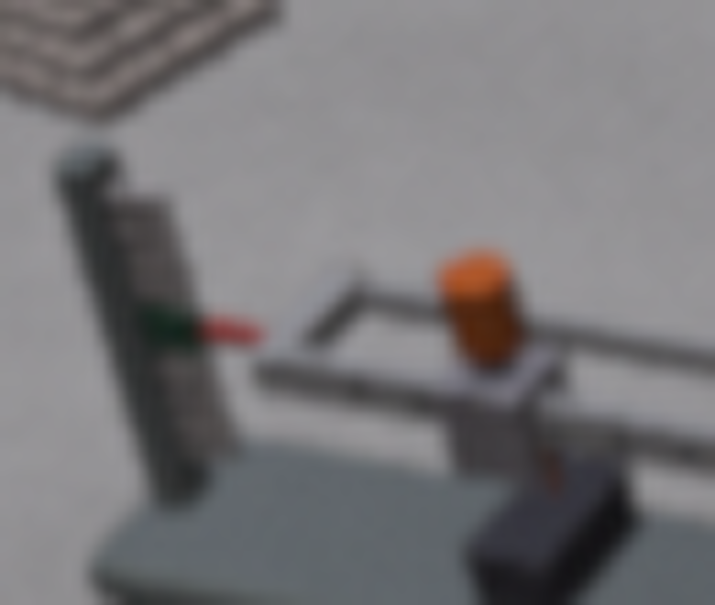

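```bash
python3 -c "
from bench import job;print(job.hand_in())"
```

```text
the job is handed in; nothing more can be done
None
```

I weighed the blue-capped bottle and handed the job in at about 35 s. It stands upright near the middle of the balance pan, let go, and the beam rests level with its pointer in the green band.

- **Getting it upright:** I lifted the bottle straight out along the slanted pocket axis. It stayed tilted in the grip, so I turned it upright by nudging it gently against the front edge of the rack. The wrist camera then still showed a lean of about 3.5°. I removed that while the bottle's edge rested on the pan, pressing with about 7 N, and then opened the fingers.
- **Setting the poise:** I pushed it outward in small steps to roughly 0.135 m, which would make the bottle about 0.25 kg. The lift force had suggested only about 0.2 kg, a noisy reading that I did not rely on.
- **Last checks:** With the gripper raised clear, two readings 1.7 s apart showed the beam steady. Its tilt was between 0.003 and 0.01 rad, against about ±0.025 rad for the band. The bottle was wholly on the pan, and the other two bottles, the microplate, the kit box and the look-alikes were not touched.
- **A check that failed:** One tilt reading just after raising the gripper was wrong because it picked up another red object in view. I repeated it with that object masked out.

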